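# Put away the kimbap fillings

## Robot

A 7-joint arm with a two-finger parallel gripper is mounted at the origin on the work surface. World frame = base frame: x ahead of the robot, y to its left, z up, the work surface at z = 0. Lengths are in m, angles in degrees, forces in N, time in s.
With the tool pointing down it reaches from about 0.4 to 0.875 m from the base axis. Payload 6.5 kg.
Tool frame: the origin (TCP) lies between the finger pads; the fingertips stand 8 mm ahead of it and the grasp point (between the pads) lies 11 mm behind it; z points along the fingers, y is the line along which they close (so a half turn about z gives the same grasp; the last joint's range is limited). The gripper opens to 85 mm and grips with 20 to 120 N. Pads are 22 mm wide; open, the fingers measure 114 mm over their backs; the gripper's body (76 mm by 85 mm) begins 54 mm behind the grasp point. The pads swing forward as they close: fully open they stand 13 mm farther back than shut.
Start: joints at [-80.913, 30.733, -0.252, 88.115, 0.149, 61.152, -4.079], TCP at [0.145, 0.634, 0.239] pointing down, gripper open.
Joint ranges: [-154.64, 154.64], [-21.42, 123.67], [-72.66, 72.17], [13.99, 137.28], [-74.86, 254.86], [10.95, 109.41], [-158.01, 158.01]. Speed limits (degrees/s): [136.94, 136.94, 180, 180, 180, 180, 180].

## Interface

Orientations are given as a 3x3 rotation matrix whose columns are the frame's x, y, z axes.
In Python, from rig import ctrl, cams gives the robot as it stands.
- The arm moves only by the tool move_arm, never from a script. Its argument "commands" is a list of rows, each an object with "slide": the shift along the tool's x, y, z each as a share of 0.08 m, from -1 to 1, a list of three; "delta_rot": the turn, a rotation vector about the tool's x, y, z each as a share of 60 degrees, from -1 to 1, a list of three. In form: [{"slide": [tx, ty, tz], "delta_rot": [rx, ry, rz]}, ...]. A call has 1 to 12 rows; each row is the pose to reach, as a shift and turn from the pose commanded when the call began, along the tool's axes at that moment; what a row does not reach only later rows make up. A row lasts 1/8 s, in which the tool goes at most 62.5 mm and 10.7 degrees, less where a joint would pass 70% of its speed; a pose out of reach is approached as far as the arm can. A call with a number of a shift or a turn outside -1 to 1 is refused whole. A call with a gripper value outside its range is refused whole. "jaw" is the opening, from 0 (shut) to 1 (fully open), set as the call begins (left out, the last holds). The fingers move at their own pace and stop on an object; "newtons" is the grip in N (left out, the last holds). Time passes only in rows, so rows that repeat a pose let the fingers close. It gives the time, the measured TCP pose, the force, the opening and the grip force at its end, in the units of the state.
- ctrl.get_obs(): the state, without advancing time (a new reading comes with each control period).
- cams.get_image(name): name is "scene" or "side" or "wrist"; returns the picture (420x560x3 uint8, blue, green, red); there is no depth.
- cams.camera_params(name): a dict with "fovy" (degrees; the focal length in pixels is half the picture's height over the tangent of half this angle, whatever the lens; pixels are square), "cx", "cy" (the principal point, pixels), "R" (3x3) and "t" (3): a world point X has camera coordinates R X + t; the wrist camera has in their place "tool_from_camera" (4x4, takes a point from camera to tool coordinates, whose origin is the TCP and whose axes are the flange's). Camera axes: x right, y down, z forward; pixel columns grow to the right and rows downward; lengths in m; the calibration is good to about 2 mm. A picture is of the moment at which its call begins: read the wrist's pose just before it. camera_params takes no time and is no camera call.
- ctrl.hand_in(): hands the job in; it is judged then, once.
The state is a dict: "time": time; "joint_positions": joint angles; "qvel": joint speeds; "effort": joint torques, N m; "position": TCP position; "ee_rot": TCP orientation; "contact_force": force on the tool from outside, world axes, zero at the start; "wrist_torque": the same for the moment, N m; "grip_width": opening from 0.0 (shut) to 1.0 (fully open); "grip_force": force on a finger pad.
Only numpy, scipy, OpenCV 4.12 (cv2) and the standard library are available. Lean on these libraries where they do the work, as an engineer would, in place of code of your own. Each camera call takes 0.05 s, during which the arm holds its last target. There are 200 camera calls.

## Task

Put every cucumber chunk from the chopping board into the mint tub and every crab-stick piece into the white tub, then set on each tub the lid of its own colour so that it sits level and fully down on the rim. When both tubs are covered, slide each one into a lane of the storage bay, under the clear shelf, until it touches the stop at the back, either tub in either lane, with the lid still seated. Leave the carrot on the board and do not disturb the wallet or the pepper shaker.

Things in the scene. Friction and masses are not known exactly. Their poses are not given: they have to be found in the camera images.
- mint_tub: mint-green open round food tub with straight sides, 108 mm across outside, 100 mm inside (wall 4 mm), 64 mm tall, floor 4 mm thick; origin: centre of its underside, z up. Stands loose on the table in front of the bay; about 220 g. For the cucumber
- white_tub: cream-white open round food tub with straight sides, 108 mm across outside, 100 mm inside (wall 4 mm), 64 mm tall, floor 4 mm thick; origin: centre of its underside, z up. Stands loose on the table in front of the bay; about 220 g. For the crab sticks
- mint_lid: mint-green lid: round plate 114 mm across, 4 mm thick; below it a plug 92 mm across, 7 mm deep that drops into the tub mouth; on top a round knob 22 mm across, 24 mm tall. Origin: centre of the plug underside, z up (plate 7 to 11 mm, knob top 35 mm above it). Lies plug down on a dark mat (4 mm) at the start. Seated, its origin is 57 mm above the tub origin. 90 g
- white_lid: cream-white lid: round plate 114 mm across, 4 mm thick; below it a plug 92 mm across, 7 mm deep that drops into the tub mouth; on top a round knob 22 mm across, 24 mm tall. Origin: centre of the plug underside, z up (plate 7 to 11 mm, knob top 35 mm above it). Lies plug down on a dark mat (4 mm) at the start. Seated, its origin is 57 mm above the tub origin. 90 g
- cucumber1: cucumber chunk, a dark green upright cylinder 30 mm across, 24 mm tall, with pale green cut face, standing on the chopping board (10 mm thick, pale blue-white); origin: centre of its underside, z up along its axis. Two or three chunks are present
- cucumber2: cucumber chunk, a dark green upright cylinder 30 mm across, 24 mm tall, with pale green cut face, standing on the chopping board (10 mm thick, pale blue-white); origin: centre of its underside, z up along its axis. Two or three chunks are present
- cucumber3: cucumber chunk, a dark green upright cylinder 30 mm across, 24 mm tall, with pale green cut face, standing on the chopping board (10 mm thick, pale blue-white); origin: centre of its underside, z up along its axis. Two or three chunks are present
- crab1: crab-stick piece, a bar 40 (its x) x 18 (y) x 16 mm (z), white with a red top, lying on the chopping board; origin: centre of its underside. One or two are present
- crab2: crab-stick piece, a bar 40 (its x) x 18 (y) x 16 mm (z), white with a red top, lying on the chopping board; origin: centre of its underside. One or two are present
- carrot: orange carrot chunk, upright cylinder 28 mm across, 24 mm tall, on the chopping board among the other pieces; origin: centre of its underside. It is not wanted and stays on the board
- bay: fixed bay: 3 rails (22 mm high) form 2 lanes 120 mm wide, open to the robot, with a dark stop bar at the back. Origin on the table between the lanes, x into the lanes. Lane middles y = +-66 mm; rails start at x = -81 mm (outer ones flare to x = -97, y = +-150); stop face x = +54 (tub touches it at x = 0). Clear shelf with blue front edge over x = 0 to 90, underside 124 mm up
- board: fixed pale blue-white chopping board, 240 (x) x 200 (y) x 10 mm; origin: centre of its underside
- wallet: black wallet, 80 x 100 x 22 mm, on the table; not to be moved
- shaker: glass pepper shaker with steel cap, 39 mm across, 73 mm tall; not to be moved
There are look-alikes about, which are no part of the job. What is shaped like the crab2 but turquoise is not meant.

How it is judged (in metres and radians):
On the way, in this order (a step that is already met when the one before it is completed fails the run):
1. every cucumber chunk is in the mint tub and every crab-stick piece in the white tub (horizontal distance between each of cucumber1, cucumber2, cucumber3 and mint_tub below 0.05 m and z of cucumber1 in the frame of mint_tub between -0.002 and 0.056 m and z of cucumber2 in the frame of mint_tub between -0.002 and 0.056 m and z of cucumber3 in the frame of mint_tub between -0.002 and 0.056 m and horizontal distance between each of crab1, crab2 and white_tub below 0.05 m and z of crab1 in the frame of white_tub between -0.002 and 0.056 m and z of crab2 in the frame of white_tub between -0.002 and 0.056 m), for 0.2 s.
2. each tub, loaded, has the lid of its colour seated level on its rim (all of step 1 and horizontal distance between mint_lid and mint_tub below 0.007 m and z of mint_lid in the frame of mint_tub between 0.053 and 0.0595 m and angle between each of mint_lid, white_lid's own z axis and vertical below 0.05 rad and horizontal distance between white_lid and white_tub below 0.007 m and z of white_lid in the frame of white_tub between 0.053 and 0.0595 m), for 0.2 s.
At the end, for the whole second after the job is handed in: All chunks present are in the mint tub, all crab sticks in the white; each tub wears its own lid within 7 mm of centred, plate within 2.5 mm of the rim, level within 0.05 rad; both tubs stand flat in the lanes within 6 mm of the stop, all at rest; the carrot is on the board (all of step 2 and x of each of mint_tub, white_tub in the frame of bay above -0.006 m and y of mint_tub in the frame of bay between -0.085 and 0.085 m and angle between each of mint_tub, white_tub's own z axis and vertical below 0.05 rad and height (world z) of each of mint_tub, white_tub below 0.006 m and y of white_tub in the frame of bay between -0.085 and 0.085 m and linear speed of each of mint_tub, white_tub, mint_lid, white_lid below 0.02 m/s and x of carrot in the frame of board between -0.115 and 0.115 m and y of carrot in the frame of board between -0.095 and 0.095 m and z of carrot in the frame of board above 0.005 m); the robot touches nothing.
It fails at once if the wallet is disturbed (distance of wallet from where it was at the start of the episode above 0.03 m).
It fails at once if the shaker is disturbed (distance of shaker from where it was at the start of the episode above 0.03 m).
Of cucumber1, cucumber2, cucumber3 only 2 to 3 are there at a start; the rules pass over those that are not, and their reading is None.
Of crab1, crab2 only 1 to 2 are there at a start; the rules pass over those that are not, and their reading is None.
At some moment in a run one of cucumber1, cucumber2, cucumber3, crab1, crab2, mint_lid, white_lid may be knocked a few centimetres aside while the robot is not near it.
Once in a run the grip may slacken for a moment while it holds something.
It also fails if it takes over 210 s, if anything falls off the work surface, if the arm or the gripper's body presses on something with over 40 N, if the wrist force passes 120 N, or if a joint passes its speed limit or range.

## Working session

There is one attempt and no reset: what is moved stays moved. The work goes in short steps, Python scripts to look and compute and a tool call to move; the robot and the scene stay as the last step left them, time stands still between calls to the robot, and variables do not carry over. Pictures are saved under pics/ and viewed, at most 14 in all, crops included, and the job is handed in when it is done.

Besides the shell and the picture viewer there is one more tool, called after "Emit:" as name(argument=value, ...), one argument or row to a line, values as JSON. move_arm: Moves the arm, as the interface text tells. Shift numbers are shares of 0.08 m and turn numbers shares of 60 degrees, none past 1 either way. Its arguments: {"type":"object","properties":{"commands":{"type":"array"},"jaw":{"type":"number"},"newtons":{"type":"number"}},"required":["commands"]}

```bash
ls; mkdir -p pics
cat > h.py <<'E'
import numpy as np, cv2
from rig import ctrl, cams
def par(n):
    p=cams.camera_params(n); f=210/np.tan(np.radians(p['fovy'])/2)
    if n=='wrist':
        o=ctrl.get_obs(); T=np.eye(4); T[:3,:3]=np.array(o['ee_rot']); T[:3,3]=o['position']
        C=T@np.array(p['tool_from_camera']); R=C[:3,:3].T; t=-R@C[:3,3]
    else: R=np.array(p['R']); t=np.array(p['t'])
    return f,p['cx'],p['cy'],R,t
def plane(P,u,v,z):
    f,cx,cy,R,t=P; d=R.T@np.array([(u-cx)/f,(v-cy)/f,1]); c=-R.T@t
    return c+d*(z-c[2])/d[2]
def proj(P,X):
    f,cx,cy,R,t=P; c=R@np.array(X)+t; return f*c[0]/c[2]+cx, f*c[1]/c[2]+cy
def shot(n,name=None):
    P=par(n); im=np.array(cams.get_image(n))
    if name: cv2.imwrite('pics/'+name,im)
    return P,im
E
python3 - <<'E'
from h import *
for n in('scene','side','wrist'):
    P,im=shot(n,n+'0.png'); print(n,cams.camera_params(n)); 
ims=[cv2.imread(f'pics/{n}0.png') for n in('scene','side')]
o=ctrl.get_obs(); print(o)
E
```

```text
pics
scene {'fovy': 47.92090376213825, 'cx': 280.0480639778064, 'cy': 209.8950030254503, 'R': array([[-0.41943699,  0.90772899, -0.01003507],
       [ 0.63997893,  0.28784078, -0.71244274],
       [-0.64381642, -0.30524707, -0.70165849]]), 't': array([ 0.12929518, -0.24667899,  1.36546476])}
side {'fovy': 54.70334032584698, 'cx': 281.52856485696736, 'cy': 214.6542227101639, 'R': array([[ 0.89681047, -0.44240001,  0.003634  ],
       [-0.3362742 , -0.68696934, -0.64419934],
       [ 0.28749024,  0.57650269, -0.76484901]]), 't': array([-0.33140406,  0.19094288,  0.90050141])}
wrist {'fovy': 65.81199552693356, 'cx': 282.80783116406076, 'cy': 207.81685200131582, 'tool_from_camera': array([[ 1.91958835e-04, -9.53810625e-01, -3.00408480e-01,
         7.69332356e-02],
       [ 9.99999348e-01,  5.21291055e-04, -1.01613056e-03,
         8.63596298e-04],
       [ 1.12579638e-03, -3.00408089e-01,  9.53810103e-01,
        -1.34295332e-01],
       [ 0.00000000e+00,  0.00000000e+00,  0.00000000e+00,
         1.00000000e+00]])}
{'time': 0.15, 'joint_positions': array([-80.91239567,  30.7695322 ,  -0.25489567,  88.15711467,
         0.14905325,  61.15159072,  -4.07858433]), 'qvel': array([ 0.04884416, -0.16766998,  0.03339257, -0.13940934, -0.05136148,
        0.11381645,  0.01847918]), 'effort': array([ 2.05999502e-03, -5.83790195e+01,  1.05012350e+00, -2.59351927e+01,
        1.25740186e-02,  6.51052716e-03, -2.98119426e-05]), 'position': array([0.1447941 , 0.63318247, 0.2385955 ]), 'ee_rot': array([[-9.74858216e-01,  2.22825978e-01, -2.06953595e-04],
       [ 2.22826052e-01,  9.74857294e-01, -1.34388060e-03],
       [-9.77012868e-05, -1.35620769e-03, -9.99999076e-01]]), 'contact_force': array([ 0.12600212,  0.34729886, -0.24712669]), 'wrist_torque': array([ 0.02633501, -0.02822792, -0.02957917]), 'grip_force': 0.0, 'grip_width': 1.0013019170157087}
```

View pics/scene0.png

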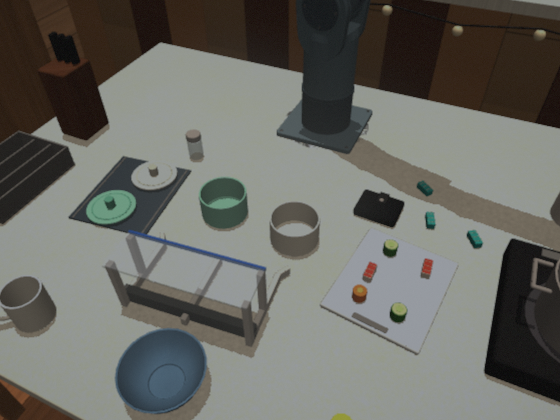

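View pics/side0.png

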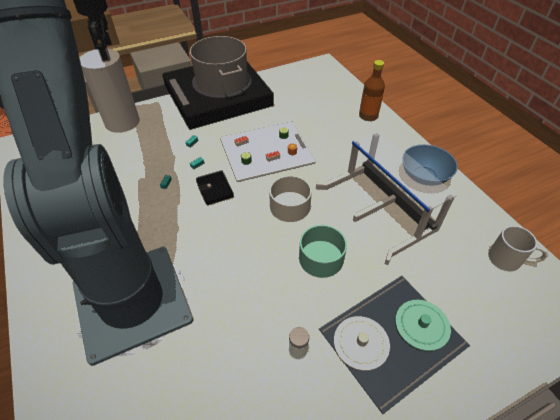

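Candidates. Cucumber: (391,246) and (399,311). Crab sticks: (370,271) and (427,267). Not wanted: carrot (360,292) and turquoise bars at (425,188), (430,220), (475,238). The lids are mint at (110,207) and white at (154,175), the tubs mint at (224,203) and white at (295,229). I'll check this in a crop and measure.

```bash
cat > m.py <<'E'
from h import *
def blobs(im,lo,hi,a=20,roi=None):
    m=cv2.inRange(cv2.cvtColor(im,cv2.COLOR_BGR2HSV),lo,hi)
    n,l,s,c=cv2.connectedComponentsWithStats(m)
    return [(c[i].round(1),s[i,4],s[i,:4].tolist()) for i in range(1,n) if s[i,4]>=a]
E
python3 - <<'E'
from m import *
for n in('scene','side'):
    im=cv2.imread(f'pics/{n}0.png'); P=par(n)
    print(n,'tcp',np.round(proj(P,[.145,.634,.239])))
    for nm,lo,hi,z in(('palegreen',(30,70,90),(48,255,255),.034),('darkgreen',(30,60,20),(70,255,110),.01),('red',(0,130,100),(7,255,255),.026),('red2',(170,130,100),(180,255,255),.026),('orange',(8,150,120),(18,255,255),.034),('mint',(60,70,60),(85,255,255),.06),('blue',(105,150,60),(125,255,255),.124)):
        for c,a,s in blobs(im,lo,hi,15):
            X=plane(P,*c,z)
            if .2<X[0]<1.1 and abs(X[1])<.7: print(nm,c,a,s,X.round(3))
im=cv2.imread('pics/scene0.png')
cv2.imwrite('pics/a.png',np.hstack([cv2.resize(im[225:345,320:460],(560,480),interpolation=2)]))
b=cv2.imread('pics/side0.png')
cv2.imwrite('pics/b.png',np.vstack([cv2.resize(b[120:265,310:480],(510,435)[::1],interpolation=2)]))
cv2.imwrite('pics/c.png',cv2.resize(im[220:350,90:310],(770,455),interpolation=2))
E
```

```text
scene tcp [613. 136.]
palegreen [390.7 244.5] 97 [384, 240, 14, 10] [0.402 0.299 0.034]
palegreen [398.7 309. ] 144 [391, 303, 16, 13] [0.551 0.356 0.034]
palegreen [340.9 416.6] 104 [332, 413, 20, 7] [0.782 0.324 0.034]
darkgreen [389.2 251.1] 94 [383, 244, 14, 13] [0.4   0.299 0.01 ]
darkgreen [396.5 316.4] 111 [390, 308, 16, 14] [0.552 0.356 0.01 ]
red [427.  265.9] 101 [422, 259, 10, 15] [0.421 0.381 0.026]
red [369.8 269.5] 100 [364, 263, 12, 14] [0.477 0.278 0.026]
orange [359.6 290.5] 82 [353, 285, 14, 11] [0.541 0.277 0.034]
mint [424.7 185.7] 49 [418, 181, 15, 11] [0.22  0.325 0.06 ]
mint [110.7 206.7] 1250 [86, 190, 50, 34] [ 0.572 -0.29   0.06 ]
mint [200.9 197.9] 18 [200, 191, 5, 13] [ 0.465 -0.123  0.06 ]
mint [223.4 202.9] 184 [207, 197, 33, 11] [ 0.459 -0.068  0.06 ]
mint [430.1 217.7] 69 [426, 212, 9, 14] [0.317 0.358 0.06 ]
mint [475.  236.4] 69 [468, 230, 15, 15] [0.333 0.453 0.06 ]
blue [144.8 234.9] 48 [129, 230, 36, 11] [ 0.652 -0.122  0.124]
side tcp [108.  53.]
palegreen [378.9  62.2] 24 [375, 61, 9, 4] [1.041 0.552 0.034]
palegreen [283.2 130.1] 37 [279, 128, 9, 5] [0.549 0.352 0.034]
palegreen [245.6 155.4] 49 [241, 153, 10, 6] [0.401 0.296 0.034]
darkgreen [283.5 134.8] 40 [280, 132, 8, 6] [0.553 0.358 0.01 ]
darkgreen [246.1 160.2] 47 [241, 156, 10, 8] [0.403 0.302 0.01 ]
red [240.8 138.9] 35 [235, 137, 13, 5] [0.42  0.379 0.026]
red [272.4 154. ] 36 [267, 152, 12, 5] [0.476 0.276 0.026]
orange [436.7 114.8] 20880 [242, 13, 318, 246] [1.021 0.208 0.034]
orange [291.9 146.7] 35 [288, 144, 9, 6] [0.537 0.272 0.034]
mint [190.9 140.1] 52 [186, 135, 11, 12] [0.276 0.398 0.06 ]
mint [195.9 161.9] 63 [190, 157, 13, 12] [0.259 0.304 0.06 ]
mint [321.9 250.7] 1711 [300, 226, 46, 51] [ 0.42  -0.103  0.06 ]
mint [424.1 323.2] 1643 [396, 300, 55, 51] [ 0.515 -0.344  0.06 ]
blue [391.1 176.4] 199 [353, 142, 76, 69] [ 0.652 -0.023  0.124]
```

View pics/a.png

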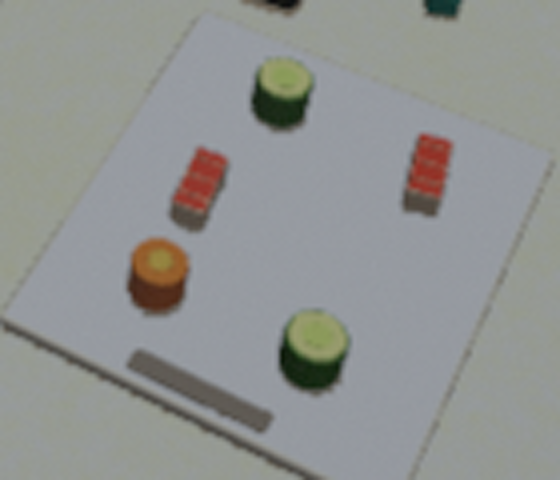

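View pics/b.png

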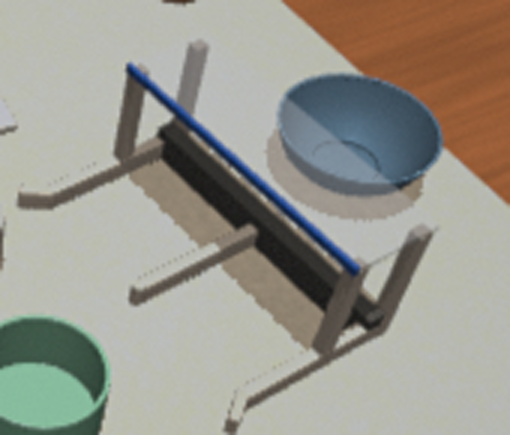

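View pics/c.png

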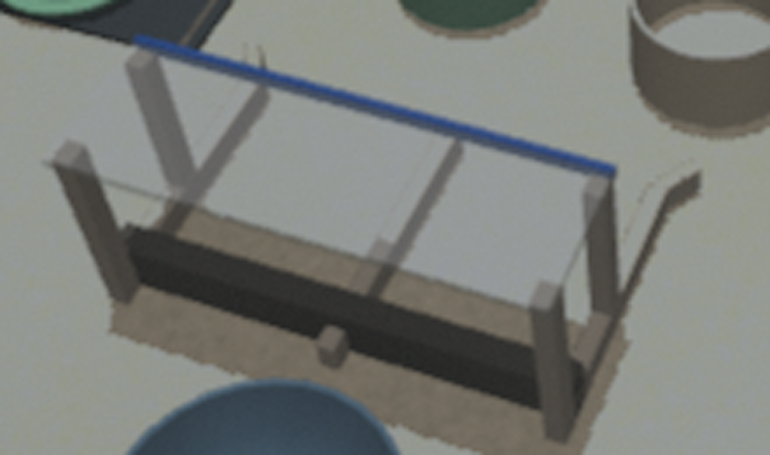

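The crops confirm two cucumbers, two crab sticks and the carrot on the board. The bay has three rails, and its blue shelf edge faces the robot. I'll triangulate the bay next and work out the first move.

```bash
cat >> m.py <<'E'
def tri(pa,pb,A,B):
    rows=[]
    M=[]
    for (f,cx,cy,R,t),(u,v) in((A,pa),(B,pb)):
        K=np.array([[f,0,cx],[0,f,cy],[0,0,1]])@np.c_[R,t]
        M.append(K)
    X=cv2.triangulatePoints(M[0],M[1],np.array(pa,float),np.array(pb,float)); return (X[:3]/X[3]).ravel()
def axis(P,im,lo,hi,z,c):
    m=cv2.inRange(cv2.cvtColor(im,cv2.COLOR_BGR2HSV),lo,hi); n,l,s,cc=cv2.connectedComponentsWithStats(m)
    i=1+np.argmin(np.linalg.norm(cc[1:]-c,axis=1)); ys,xs=np.where(l==i)
    Q=np.array([plane(P,x,y,z)[:2] for x,y in zip(xs,ys)]); w,V=np.linalg.eigh(np.cov(Q.T)); return Q.mean(0),np.degrees(np.arctan2(V[1,1],V[0,1]))%180,np.sqrt(12*w)
E
python3 - <<'E'
from m import *
A,B=par('scene'),par('side')
# left end / right end of blue edge
L=tri((129,231.4),(429,209.3),A,B); R=tri((265.1,268.9),(353.3,142.3),A,B); print('edge',L,R,np.linalg.norm(L-R))
mid=(L+R)/2; ed=(R-L)[:2]; th=np.arctan2(ed[1],ed[0])-np.pi/2; print('bay yaw',np.degrees(th),mid)
print('midrail start side',plane(B,355,217.5,.022),'scene end',)
o=mid[:2]; d=np.array([np.cos(th),np.sin(th)]); print('lane mids front rail start', [ (o-.081*d+s*.066*np.array([-d[1],d[0]])).round(3) for s in(1,-1)],'midrail',o-.081*d)
im=cv2.imread('pics/scene0.png')
for c in((427,266),(370,269.5)): print('crab',axis(A,im,(0,130,100),(7,255,255),.026,c))
# tubs / lids rough
print('mint tub',plane(A,224,195,.064),plane(B,322,243,.064)); print('white tub',plane(A,295,221,.064),plane(B,290,189,.064))
print('knobs',plane(A,110,199,.039),plane(B,426,318,.039),plane(A,153.5,169,.039),plane(B,363,337,.039))
E
```

```text
edge [ 0.6613319  -0.15030894  0.12997358] [0.63539736 0.12215585 0.12780261] 0.2737049083715384
bay yaw 5.437312425056057 [ 0.64836463 -0.01407655  0.1288881 ]
midrail start side [ 0.56291741 -0.02873031  0.022     ] scene end
lane mids front rail start [array([0.561, 0.044]), array([ 0.574, -0.087])] midrail [ 0.56772909 -0.02175183]
crab (array([0.42063889, 0.38103174]), np.float64(4.3401123512796005), array([0.01470357, 0.03612952]))
crab (array([0.47726859, 0.27831321]), np.float64(176.77979884091718), array([0.0147554, 0.0351907]))
mint tub [ 0.43925346 -0.07745207  0.064     ] [ 0.42952666 -0.08636162  0.064     ]
white tub [0.44833548 0.10033558 0.064     ] [0.44124221 0.09709436 0.064     ]
knobs [ 0.53663908 -0.32712932  0.039     ] [ 0.53728694 -0.33082937  0.039     ] [ 0.40549969 -0.29934326  0.039     ] [ 0.39823714 -0.30787818  0.039     ]
```

Emit:
move_arm(
  commands=[
    {"slide": [0, 0, 0], "delta_rot": [0, 0, -0.2145]},
    {"slide": [0, 0, 0], "delta_rot": [0, 0, -0.2145]},
    {"slide": [0, 0, 0], "delta_rot": [0, 0, -0.2145]},
  ],
  jaw=0.7,
  newtons=40,
)

```text
time: 0.52
position: [0.1449, 0.6335, 0.2391]
ee_rot: [[-1.0, 0.003, -0.0], [0.003, 1.0, -0.0], [0.0, -0.0, -1.0]]
contact_force: [-0.6, -0.0, 0.2]
grip_width: 0.7
grip_force: 0.0
```

Emit:
move_arm(
  commands=[
    {"slide": [-0.86, -0.79, 0], "delta_rot": [0, 0, 0]},
    {"slide": [-0.86, -0.79, 0], "delta_rot": [0, 0, 0]},
  ],
)

```text
time: 0.78
position: [0.2167, 0.5682, 0.2392]
ee_rot: [[-1.0, 0.006, 0.002], [0.006, 1.0, -0.001], [-0.002, -0.001, -1.0]]
contact_force: [0.2, -0.7, -0.5]
grip_width: 0.701
grip_force: 0.0
```

Emit:
move_arm(
  commands=[
    {"slide": [-0.86, -0.79, 0], "delta_rot": [0, 0, 0]},
    {"slide": [-0.86, -0.79, 0], "delta_rot": [0, 0, 0]},
  ],
)

```text
time: 1.02
position: [0.2857, 0.5045, 0.2394]
ee_rot: [[-1.0, 0.007, 0.001], [0.007, 1.0, -0.001], [-0.001, -0.001, -1.0]]
contact_force: [-0.1, 0.7, 0.2]
grip_width: 0.699
grip_force: 0.0
```

Emit:
move_arm(
  commands=[
    {"slide": [-0.86, -0.79, 0], "delta_rot": [0, 0, 0]},
    {"slide": [-0.86, -0.79, 0], "delta_rot": [0, 0, 0]},
  ],
)

```text
time: 1.27
position: [0.3542, 0.4411, 0.2394]
ee_rot: [[-1.0, 0.007, 0.001], [0.007, 1.0, -0.001], [-0.001, -0.001, -1.0]]
contact_force: [-0.2, 1.0, 0.7]
grip_width: 0.7
grip_force: 0.0
```

Emit:
move_arm(
  commands=[
    {"slide": [-0.86, -0.79, 0], "delta_rot": [0, 0, 0]},
    {"slide": [-0.86, -0.79, 0], "delta_rot": [0, 0, 0]},
    {"slide": [-0.86, -0.79, 0], "delta_rot": [0, 0, 0]},
    {"slide": [-0.86, -0.79, 0], "delta_rot": [0, 0, 0]},
  ],
)

```text
time: 1.78
position: [0.4193, 0.3816, 0.2393]
ee_rot: [[-1.0, 0.001, -0.001], [0.001, 1.0, 0.001], [0.001, 0.001, -1.0]]
contact_force: [0.2, -0.2, -0.5]
grip_width: 0.7
grip_force: 0.0
```

```bash
cat > w.py <<'E'
from m import *
import sys
P,im=shot('wrist',sys.argv[1])
o=ctrl.get_obs(); print('t',o['time'],o['position'],o['grip_width'],o['joint_positions'].round(0))
for nm,lo,hi,z in(('cuke',(30,70,90),(48,255,255),.034),('red',(0,130,80),(7,255,255),.026),('orange',(8,150,120),(18,255,255),.034)):
    for c,a,s in blobs(im,lo,hi,150):
        print(nm,c,a,s,plane(P,*c,z).round(4), axis(P,im,lo,hi,z,c)[1:] if nm=='red' else '')
E
python3 w.py w1.png
```

```text
t 1.825 [0.4188918  0.38203973 0.23930519] 0.6989136640478418 [-48.  23.   2. 101.  -1.  56.  44.]
cuke [204.6 166.5] 520 [192, 154, 26, 26] [0.4036 0.2997 0.034 ] 
cuke [260.9 290.4] 372 [250, 281, 23, 20] [0.5525 0.3561 0.034 ] 
red [282.1 182.1] 500 [274, 165, 17, 35] [0.4223 0.3814 0.026 ] (np.float64(2.778317650494756), array([0.01622265, 0.03842041]))
red [193.  238.4] 177 [186, 232, 15, 14] [0.4889 0.2783 0.026 ] (np.float64(177.19747421723193), array([0.01560341, 0.01815728]))
orange [550.3 370.4] 528 [538, 350, 22, 42] [0.671  0.7301 0.034 ]
```

View pics/w1.png

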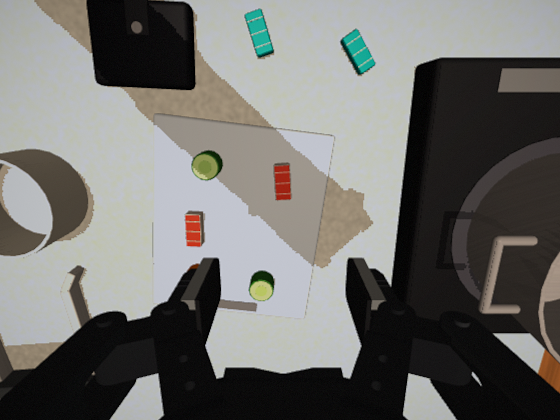

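The picture shows the crab sticks at (282,182) and (193,230), the cucumbers at (205,166) and (261,285), and the carrot hidden behind the left finger. Positions agree with the fixed cameras to about 2 mm.

Emit:
move_arm(
  commands=[
    {"slide": [-0.03, -0.01, 0.7], "delta_rot": [0, 0, -0.05]},
    {"slide": [-0.03, -0.01, 1], "delta_rot": [0, 0, -0.05]},
  ],
  jaw=0.5,
)

```text
time: 2.08
position: [0.4202, 0.3802, 0.1568]
ee_rot: [[-0.999, -0.054, -0.003], [-0.054, 0.999, -0.002], [0.003, -0.002, -1.0]]
contact_force: [0.2, -0.6, -0.4]
grip_width: 0.5
grip_force: 0.0
```

Emit:
move_arm(
  commands=[
    {"slide": [0, 0, 0.7], "delta_rot": [0, 0, 0]},
    {"slide": [0, 0, 1], "delta_rot": [0, 0, 0]},
  ],
)

```text
time: 2.33
position: [0.4198, 0.3802, 0.0765]
ee_rot: [[-0.999, -0.054, -0.003], [-0.054, 0.999, -0.002], [0.003, -0.002, -1.0]]
contact_force: [0.2, 0.4, 0.2]
grip_width: 0.501
grip_force: 0.0
```

Emit:
move_arm(
  commands=[
    {"slide": [0, 0, 0.4], "delta_rot": [0, 0, 0]},
    {"slide": [0, 0, 0.6], "delta_rot": [0, 0, 0]},
    {"slide": [0, 0, 0.74], "delta_rot": [0, 0, 0]},
    {"slide": [0, 0, 0.74], "delta_rot": [0, 0, 0]},
    {"slide": [0, 0, 0.74], "delta_rot": [0, 0, 0]},
  ],
)

```text
time: 2.95
position: [0.423, 0.3806, 0.021]
ee_rot: [[-0.999, -0.052, 0.001], [-0.052, 0.999, 0.001], [-0.001, 0.001, -1.0]]
contact_force: [-0.1, -0.6, -1.1]
grip_width: 0.5
grip_force: 0.0
```

Emit:
move_arm(
  commands=[
    {"slide": [0, 0, 0], "delta_rot": [0, 0, 0]},
    {"slide": [0, 0, 0], "delta_rot": [0, 0, 0]},
    {"slide": [0, 0, 0], "delta_rot": [0, 0, 0]},
    {"slide": [0, 0, 0], "delta_rot": [0, 0, 0]},
    {"slide": [0, 0, -0.4], "delta_rot": [0, 0, 0]},
    {"slide": [0, 0, -1], "delta_rot": [0, 0, 0]},
    {"slide": [0, 0, -1], "delta_rot": [0, 0, 0]},
  ],
  jaw=0,
  newtons=40,
)

```text
time: 3.82
position: [0.4246, 0.3819, 0.1037]
ee_rot: [[-0.999, -0.052, 0.005], [-0.052, 0.999, 0.005], [-0.005, 0.005, -1.0]]
contact_force: [0.7, -0.2, -0.8]
grip_width: 0.2
grip_force: 39.1
```

Emit:
move_arm(
  commands=[
    {"slide": [0.05, -0.87, -0.5], "delta_rot": [0, 0, 0.05]},
    {"slide": [0.05, -0.87, -0.5], "delta_rot": [0, 0, 0.05]},
  ],
)

```text
time: 4.08
position: [0.4226, 0.3069, 0.1405]
ee_rot: [[-1.0, 0.004, 0.0], [0.004, 1.0, -0.002], [-0.0, -0.002, -1.0]]
contact_force: [1.2, 0.6, -0.6]
grip_width: 0.197
grip_force: 39.2
```

Emit:
move_arm(
  commands=[
    {"slide": [-0.1, -0.9, -0.5], "delta_rot": [0, 0, 0]},
    {"slide": [-0.1, -0.9, -0.5], "delta_rot": [0, 0, 0]},
    {"slide": [-0.1, -0.9, -0.5], "delta_rot": [0, 0, 0]},
  ],
)

```text
time: 4.45
position: [0.4305, 0.2378, 0.1802]
ee_rot: [[-1.0, 0.002, 0.001], [0.002, 1.0, 0.001], [-0.001, 0.001, -1.0]]
contact_force: [-0.2, 0.6, -1.1]
grip_width: 0.191
grip_force: 39.2
```

Emit:
move_arm(
  commands=[
    {"slide": [-0.1, -0.9, 0], "delta_rot": [0, 0, 0]},
    {"slide": [-0.1, -0.9, 0], "delta_rot": [0, 0, 0]},
    {"slide": [-0.1, -0.9, 0], "delta_rot": [0, 0, 0]},
    {"slide": [-0.1, -0.9, 0], "delta_rot": [0, 0, 0]},
  ],
)

```text
time: 4.95
position: [0.4377, 0.1685, 0.1797]
ee_rot: [[-1.0, -0.003, -0.0], [-0.003, 1.0, 0.001], [0.0, 0.001, -1.0]]
contact_force: [-0.4, -0.2, -0.4]
grip_width: 0.2
grip_force: 39.3
```

```bash
python3 w.py w2.png
```

```text
t 5.0 [0.43777372 0.16832605 0.17978648] 0.19572022411382398 [-30.  18.   4. 118.  -2.  44.  65.]
cuke [434.3 157.8] 779 [419, 143, 32, 31] [0.4034 0.2997 0.034 ] 
cuke [469.1 306.8] 500 [456, 295, 28, 24] [0.5522 0.3558 0.034 ] 
red [397.4 230.3] 175 [389, 225, 18, 11] [0.4736 0.2782 0.026 ] (np.float64(87.18257226269537), array([0.01043759, 0.01626692]))
red [395.6 241.7] 169 [387, 237, 18, 11] [0.4854 0.2778 0.026 ] (np.float64(84.36042975624959), array([0.01046246, 0.01636175]))
red [282.7 252. ] 561 [264, 245, 38, 15] [0.4966 0.1692 0.026 ] (np.float64(89.87409789797113), array([0.01588764, 0.0363889 ]))
red [282.7 272. ] 837 [264, 261, 38, 23] [0.5183 0.1693 0.026 ] (np.float64(90.24204866091115), array([0.02545632, 0.03612915]))
red [282.5 295.5] 794 [265, 285, 37, 22] [0.545  0.1692 0.026 ] (np.float64(91.1897691441275), array([0.02561598, 0.03671525]))
red [282.8 313.4] 410 [266, 308, 35, 12] [0.5663 0.1695 0.026 ] (np.float64(90.60069895622223), array([0.01432774, 0.03552111]))
orange [391.4 293.4] 283 [377, 285, 27, 21] [0.5372 0.2765 0.034 ]
```

View pics/w2.png

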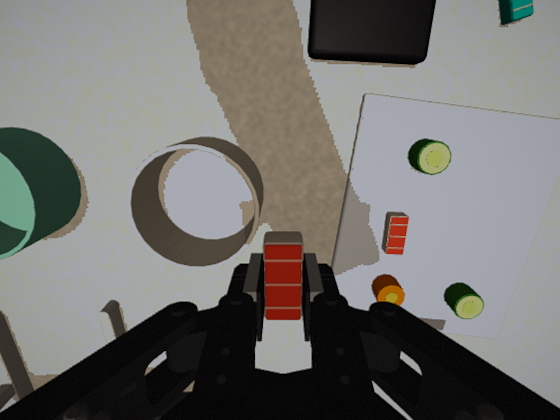

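The white tub's rim spans about u 131 to 260 and v 145 to 266, centred near (196,206). The held crab stick is secure at (283,280). Now I'll compute the centre.

Run:
```python
from m import *
P=par('wrist'); pts=[(131,202),(197,266),(260,212),(165,148),(240,169),(150,247),(235,254)]
Q=np.array([plane(P,u,v,.064)[:2] for u,v in pts]); 
from scipy.optimize import least_squares
r=least_squares(lambda p:np.hypot(Q[:,0]-p[0],Q[:,1]-p[1])-p[2],[.44,.1,.054]); print(r.x,r.fun.round(4))
c=r.x; print([np.round(proj(P,[c[0]+.054*np.cos(a),c[1]+.054*np.sin(a),.064])) for a in np.arange(0,6.3,.785)])
```

```text
[0.44084795 0.09749295 0.05150599] [-0.0007 -0.0002  0.0016  0.0007 -0.0013  0.0007 -0.0008]
[array([199., 269.]), array([243., 252.]), array([261., 209.]), array([240., 162.]), array([189., 141.]), array([141., 162.]), array([128., 209.]), array([153., 252.]), array([199., 269.])]
```

Emit:
move_arm(
  commands=[
    {"slide": [-0.04, -0.74, 0.6], "delta_rot": [0, 0, 0]},
    {"slide": [-0.04, -0.74, 0.8], "delta_rot": [0, 0, 0]},
    {"slide": [-0.04, -0.74, 0.8], "delta_rot": [0, 0, 0]},
  ],
)

```text
time: 5.38
position: [0.44, 0.107, 0.1148]
ee_rot: [[-1.0, 0.0, -0.004], [0.0, 1.0, -0.001], [0.004, -0.001, -1.0]]
contact_force: [0.4, 0.3, 0.0]
grip_width: 0.197
grip_force: 39.3
```

Emit:
move_arm(
  commands=[
    {"slide": [0, 0, 0.5], "delta_rot": [0, 0, 0]},
    {"slide": [0, 0, 0.9], "delta_rot": [0, 0, 0]},
    {"slide": [0, 0, 0.9], "delta_rot": [0, 0, 0]},
    {"slide": [0, 0, 0.9], "delta_rot": [0, 0, 0]},
  ],
)

```text
time: 5.88
position: [0.4423, 0.1083, 0.0455]
ee_rot: [[-1.0, -0.001, 0.002], [-0.001, 1.0, 0.001], [-0.002, 0.001, -1.0]]
contact_force: [-0.2, -0.1, -0.1]
grip_width: 0.198
grip_force: 39.3
```

Emit:
move_arm(
  commands=[
    {"slide": [0, 0, 0], "delta_rot": [0, 0, 0]},
    {"slide": [0, 0, 0], "delta_rot": [0, 0, 0]},
    {"slide": [0, 0, -0.4], "delta_rot": [0, 0, 0]},
    {"slide": [0, 0, -0.9], "delta_rot": [0, 0, 0]},
  ],
  jaw=0.32,
)

```text
time: 6.38
position: [0.4407, 0.1069, 0.1169]
ee_rot: [[-1.0, 0.0, -0.001], [0.0, 1.0, -0.0], [0.001, -0.0, -1.0]]
contact_force: [0.1, 0.7, 0.7]
grip_width: 0.319
grip_force: 0.0
```

Emit:
move_arm(
  commands=[
    {"slide": [-0.22, 1, -0.2], "delta_rot": [0, 0, 0]},
    {"slide": [-0.22, 1, -0.2], "delta_rot": [0, 0, 0]},
  ],
  jaw=0.5,
)

```text
time: 6.62
position: [0.4602, 0.1913, 0.134]
ee_rot: [[-1.0, -0.003, 0.004], [-0.003, 1.0, 0.003], [-0.004, 0.003, -1.0]]
contact_force: [0.3, -1.0, 0.8]
grip_width: 0.501
grip_force: 0.0
```

Emit:
move_arm(
  commands=[
    {"slide": [-0.22, 1, 0.2], "delta_rot": [0, 0, 0]},
    {"slide": [-0.22, 1, 0.2], "delta_rot": [0, 0, 0]},
    {"slide": [-0.22, 1, 0.2], "delta_rot": [0, 0, 0]},
    {"slide": [-0.22, 1, 0.2], "delta_rot": [0, 0, 0]},
  ],
)

```text
time: 7.12
position: [0.4763, 0.2649, 0.116]
ee_rot: [[-1.0, 0.002, -0.001], [0.002, 1.0, -0.002], [0.001, -0.002, -1.0]]
contact_force: [0.7, 0.2, -0.2]
grip_width: 0.499
grip_force: 0.0
```

```bash
python3 w.py w3.png
```

```text
t 7.175 [0.47649549 0.26477317 0.11611141] 0.4999699597281019 [-37.  30.   4. 110.  -3.  40.  59.]
cuke [336.8 112.3] 416 [326, 101, 24, 24] [0.4036 0.3    0.034 ] 
cuke [400.7 305.3] 360 [386, 297, 30, 18] [0.5464 0.3561 0.034 ] 
red [ 57.2 146.8] 154 [49, 142, 19, 10] [0.4261 0.1108 0.026 ] (np.float64(83.67017123909689), array([0.00657023, 0.01094944]))
red [ 62.7 161.2] 312 [51, 154, 25, 15] [0.436  0.1125 0.026 ] (np.float64(83.33474881279223), array([0.0103557 , 0.01463814]))
red [ 66.9 177.4] 313 [55, 170, 25, 15] [0.4475 0.1131 0.026 ] (np.float64(90.91275046138126), array([0.01007777, 0.01582109]))
red [ 69.2 190.5] 174 [58, 187, 23, 8] [0.457  0.1129 0.026 ] (np.float64(89.95588715064085), array([0.00584567, 0.01560521]))
red [300.8 218.7] 1049 [289, 194, 25, 50] [0.4785 0.2785 0.026 ] (np.float64(177.63423395364987), array([0.01643694, 0.03836205]))
orange [297.7 299.2] 800 [281, 285, 34, 30] [0.541  0.2767 0.034 ]
```

Emit:
move_arm(
  commands=[
    {"slide": [-0.02, 0.165, 0.4], "delta_rot": [0, 0, 0.04]},
    {"slide": [-0.02, 0.165, 0.8], "delta_rot": [0, 0, 0.04]},
    {"slide": [-0.02, 0.165, 0.8], "delta_rot": [0, 0, 0.04]},
  ],
)

```text
time: 7.55
position: [0.4766, 0.2777, 0.0506]
ee_rot: [[-0.999, 0.044, -0.004], [0.044, 0.999, -0.003], [0.004, -0.004, -1.0]]
contact_force: [0.3, -0.1, 0.3]
grip_width: 0.498
grip_force: 0.0
```

Emit:
move_arm(
  commands=[
    {"slide": [0, 0, 0.2], "delta_rot": [0, 0, 0]},
    {"slide": [0, 0, 0.4], "delta_rot": [0, 0, 0]},
    {"slide": [0, 0, 0.4], "delta_rot": [0, 0, 0]},
  ],
)

```text
time: 7.92
position: [0.4773, 0.2796, 0.0191]
ee_rot: [[-0.999, 0.042, -0.002], [0.042, 0.999, -0.001], [0.002, -0.001, -1.0]]
contact_force: [-0.6, -0.9, 0.3]
grip_width: 0.499
grip_force: 0.0
```

Emit:
move_arm(
  commands=[
    {"slide": [0, 0, 0], "delta_rot": [0, 0, 0]},
    {"slide": [0, 0, 0], "delta_rot": [0, 0, 0]},
    {"slide": [0, 0, 0], "delta_rot": [0, 0, 0]},
    {"slide": [0, 0, 0], "delta_rot": [0, 0, 0]},
    {"slide": [0, 0, -0.4], "delta_rot": [0, 0, 0]},
    {"slide": [0, 0, -1], "delta_rot": [0, 0, -0.04]},
    {"slide": [0, 0, -1], "delta_rot": [0, 0, -0.04]},
  ],
  jaw=0,
)

```text
time: 8.8
position: [0.4803, 0.2816, 0.1033]
ee_rot: [[-1.0, 0.0, 0.005], [0.0, 1.0, 0.004], [-0.005, 0.004, -1.0]]
contact_force: [0.3, 1.0, -0.7]
grip_width: 0.195
grip_force: 39.5
```

Emit:
move_arm(
  commands=[
    {"slide": [0.15, -0.8, -0.2], "delta_rot": [0, 0, 0]},
    {"slide": [0.15, -0.8, -0.2], "delta_rot": [0, 0, 0]},
  ],
)

```text
time: 9.05
position: [0.4652, 0.2113, 0.1157]
ee_rot: [[-1.0, 0.006, -0.002], [0.006, 1.0, -0.003], [0.002, -0.003, -1.0]]
contact_force: [-0.1, 0.6, -0.5]
grip_width: 0.202
grip_force: 39.6
```

Emit:
move_arm(
  commands=[
    {"slide": [0.15, -0.8, 0], "delta_rot": [0, 0, 0]},
    {"slide": [0.15, -0.8, 0], "delta_rot": [0, 0, 0]},
  ],
)

```text
time: 9.3
position: [0.4524, 0.1476, 0.115]
ee_rot: [[-1.0, 0.006, -0.003], [0.006, 1.0, -0.003], [0.003, -0.003, -1.0]]
contact_force: [0.4, 1.4, -0.2]
grip_width: 0.199
grip_force: 39.6
```

Emit:
move_arm(
  commands=[
    {"slide": [0.15, -0.8, 0], "delta_rot": [0, 0, 0]},
    {"slide": [0.15, -0.8, 0], "delta_rot": [0, 0, 0]},
    {"slide": [0.15, -0.8, 0], "delta_rot": [0, 0, 0]},
    {"slide": [0.15, -0.8, 0], "delta_rot": [0, 0, 0]},
  ],
)

```text
time: 9.8
position: [0.4424, 0.0899, 0.1159]
ee_rot: [[-1.0, -0.002, 0.0], [-0.002, 1.0, 0.001], [-0.0, 0.001, -1.0]]
contact_force: [0.3, 0.3, -0.6]
grip_width: 0.198
grip_force: 39.6
```

Emit:
move_arm(
  commands=[
    {"slide": [0, -0.08, 0.4], "delta_rot": [0, 0, 0]},
    {"slide": [0, -0.08, 0.85], "delta_rot": [0, 0, 0]},
    {"slide": [0, -0.08, 0.85], "delta_rot": [0, 0, 0]},
  ],
)

```text
time: 10.18
position: [0.4403, 0.0826, 0.0464]
ee_rot: [[-1.0, -0.002, -0.005], [-0.002, 1.0, -0.001], [0.005, -0.001, -1.0]]
contact_force: [0.6, -0.4, 0.2]
grip_width: 0.201
grip_force: 39.6
```

Emit:
move_arm(
  commands=[
    {"slide": [0, 0, 0], "delta_rot": [0, 0, 0]},
    {"slide": [0, 0, 0], "delta_rot": [0, 0, 0]},
    {"slide": [0, 0, -0.4], "delta_rot": [0, 0, 0]},
    {"slide": [0, 0, -0.9], "delta_rot": [0, 0, 0]},
    {"slide": [0, 0, -0.9], "delta_rot": [0, 0, 0]},
  ],
  jaw=0.32,
)

```text
time: 10.8
position: [0.4447, 0.0826, 0.1235]
ee_rot: [[-1.0, 0.0, 0.007], [0.0, 1.0, 0.002], [-0.007, 0.002, -1.0]]
contact_force: [1.1, -0.7, -0.2]
grip_width: 0.318
grip_force: 0.0
```

Emit:
move_arm(
  commands=[
    {"slide": [0.165, 0.9, 0], "delta_rot": [0, 0, 0]},
    {"slide": [0.165, 0.9, 0], "delta_rot": [0, 0, 0]},
  ],
  jaw=0.6,
)

```text
time: 11.05
position: [0.428, 0.158, 0.1203]
ee_rot: [[-1.0, -0.006, 0.001], [-0.006, 1.0, 0.002], [-0.001, 0.002, -1.0]]
contact_force: [-1.2, -0.6, -0.2]
grip_width: 0.602
grip_force: 0.0
```

Emit:
move_arm(
  commands=[
    {"slide": [0.165, 0.9, 0], "delta_rot": [0, 0, 0]},
    {"slide": [0.165, 0.9, 0], "delta_rot": [0, 0, 0]},
  ],
)

```text
time: 11.3
position: [0.4145, 0.2301, 0.1201]
ee_rot: [[-1.0, -0.006, 0.0], [-0.006, 1.0, 0.002], [-0.0, 0.002, -1.0]]
contact_force: [0.9, -0.2, 0.2]
grip_width: 0.607
grip_force: 0.0
```

Emit:
move_arm(
  commands=[
    {"slide": [0.165, 0.9, 0], "delta_rot": [0, 0, 0]},
    {"slide": [0.165, 0.9, 0], "delta_rot": [0, 0, 0]},
    {"slide": [0.165, 0.9, 0], "delta_rot": [0, 0, 0]},
    {"slide": [0.165, 0.9, 0], "delta_rot": [0, 0, 0]},
  ],
)

```text
time: 11.8
position: [0.4029, 0.2957, 0.1199]
ee_rot: [[-1.0, 0.002, -0.0], [0.002, 1.0, -0.001], [0.0, -0.001, -1.0]]
contact_force: [0.8, -0.2, 0.3]
grip_width: 0.602
grip_force: 0.0
```

```bash
python3 w.py w4.png
```

```text
t 11.85 [0.40298921 0.29579407 0.11993205] 0.6016694749637591 [-44.  26.   3. 116.  -2.  38.  50.]
cuke [287.8 218.3] 1017 [270, 201, 37, 35] [0.4034 0.2998 0.034 ] 
red [ 16.7 259.6] 780 [1, 239, 32, 43] [0.4399 0.0891 0.026 ] (np.float64(179.76651485011607), array([0.0157868 , 0.03706287]))
orange [261.9 364.5] 204 [246, 359, 30, 13] [0.5332 0.2784 0.034 ]
```

Emit:
move_arm(
  commands=[
    {"slide": [0, 0.05, 0.4], "delta_rot": [0, 0, 0]},
    {"slide": [0, 0.05, 0.8], "delta_rot": [0, 0, 0]},
    {"slide": [0, 0.05, 0.9], "delta_rot": [0, 0, 0]},
  ],
)

```text
time: 12.22
position: [0.4019, 0.2997, 0.0466]
ee_rot: [[-1.0, 0.002, -0.002], [0.002, 1.0, -0.003], [0.002, -0.003, -1.0]]
contact_force: [-0.5, -0.5, 0.7]
grip_width: 0.596
grip_force: 0.0
```

Emit:
move_arm(
  commands=[
    {"slide": [0, 0, 0.2], "delta_rot": [0, 0, 0]},
    {"slide": [0, 0, 0.36], "delta_rot": [0, 0, 0]},
    {"slide": [0, 0, 0.36], "delta_rot": [0, 0, 0]},
  ],
)

```text
time: 12.6
position: [0.4021, 0.3015, 0.0187]
ee_rot: [[-1.0, 0.0, -0.001], [0.0, 1.0, -0.001], [0.001, -0.001, -1.0]]
contact_force: [0.2, -0.3, 0.5]
grip_width: 0.602
grip_force: 0.0
```

Emit:
move_arm(
  commands=[
    {"slide": [0, 0, 0], "delta_rot": [0, 0, 0]},
    {"slide": [0, 0, 0], "delta_rot": [0, 0, 0]},
    {"slide": [0, 0, 0], "delta_rot": [0, 0, 0]},
    {"slide": [0, 0, 0], "delta_rot": [0, 0, 0]},
    {"slide": [0, 0, -0.4], "delta_rot": [0, 0, 0]},
    {"slide": [0, 0, -1], "delta_rot": [0, 0, 0]},
    {"slide": [0, 0, -1], "delta_rot": [0, 0, 0]},
  ],
  jaw=0,
)

```text
time: 13.48
position: [0.4046, 0.3036, 0.1024]
ee_rot: [[-1.0, 0.0, 0.005], [0.0, 1.0, 0.005], [-0.005, 0.005, -1.0]]
contact_force: [0.3, -0.2, -0.7]
grip_width: 0.332
grip_force: 39.6
```

Emit:
move_arm(
  commands=[
    {"slide": [-0.08, -0.8, -0.5], "delta_rot": [0, 0, 0]},
    {"slide": [-0.08, -0.8, -0.5], "delta_rot": [0, 0, 0]},
  ],
)

```text
time: 13.72
position: [0.4095, 0.2348, 0.1399]
ee_rot: [[-1.0, 0.004, 0.001], [0.004, 1.0, -0.001], [-0.001, -0.001, -1.0]]
contact_force: [0.2, 0.2, 0.0]
grip_width: 0.336
grip_force: 39.7
```

Emit:
move_arm(
  commands=[
    {"slide": [-0.08, -0.8, -0.5], "delta_rot": [0, 0, 0]},
    {"slide": [-0.08, -0.8, -0.5], "delta_rot": [0, 0, 0]},
  ],
)

```text
time: 13.98
position: [0.416, 0.1712, 0.18]
ee_rot: [[-1.0, 0.004, 0.001], [0.004, 1.0, -0.0], [-0.001, -0.0, -1.0]]
contact_force: [-0.2, 0.2, -1.2]
grip_width: 0.334
grip_force: 39.7
```

Emit:
move_arm(
  commands=[
    {"slide": [-0.08, -0.9, 0], "delta_rot": [0, 0, 0]},
    {"slide": [-0.08, -0.9, 0], "delta_rot": [0, 0, 0]},
  ],
)

```text
time: 14.22
position: [0.4212, 0.0988, 0.1786]
ee_rot: [[-1.0, 0.005, -0.001], [0.005, 1.0, -0.001], [0.001, -0.001, -1.0]]
contact_force: [-1.0, 0.9, -0.5]
grip_width: 0.335
grip_force: 39.7
```

Emit:
move_arm(
  commands=[
    {"slide": [-0.08, -0.9, 0], "delta_rot": [0, 0, 0]},
    {"slide": [-0.08, -0.9, 0], "delta_rot": [0, 0, 0]},
    {"slide": [-0.08, -0.9, 0], "delta_rot": [0, 0, 0]},
    {"slide": [-0.08, -0.9, 0], "delta_rot": [0, 0, 0]},
  ],
)

```text
time: 14.72
position: [0.428, 0.0318, 0.179]
ee_rot: [[-1.0, -0.003, -0.0], [-0.003, 1.0, 0.001], [0.0, 0.001, -1.0]]
contact_force: [0.4, 0.4, 0.7]
grip_width: 0.334
grip_force: 39.7
```

```bash
python3 w.py w5.png
```

```text
t 14.775 [0.42799402 0.03170832 0.17906068] 0.33714726545442814 [-18.  15.   9. 124.  -3.  42.  83.]
cuke [282.8 296.3] 2668 [252, 269, 63, 55] [0.5306 0.0327 0.034 ] 
red [336.  207.2] 619 [327, 189, 19, 38] [0.4408 0.0818 0.026 ] (np.float64(179.94918368942606), array([0.01600113, 0.03719499]))
red [362.5 210.3] 502 [353, 196, 20, 30] [0.4438 0.1066 0.026 ] (np.float64(179.60309798870492), array([0.01611312, 0.02961059]))
orange [526.1 305.4] 376 [513, 294, 28, 24] [0.5402 0.275  0.034 ]
```

View pics/w5.png

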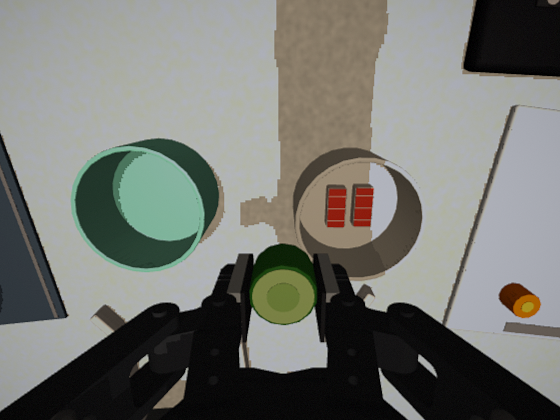

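The white tub holds both crab sticks, at (336,207) and (362,210). The mint rim spans u 71 to 206 and v 145 to 271. The bay's rail tips show at (105,320) and (367,290).

```bash
cat >> m.py <<'E'
from scipy.optimize import least_squares
def circ(Q,r):
    Q=np.array(Q); return least_squares(lambda p:np.hypot(Q[:,0]-p[0],Q[:,1]-p[1])-r,Q.mean(0)).x
E
python3 - <<'E'
from m import *
P=par('wrist')
for pts in ([(71,203),(206,213),(130,145),(145,271)],[(294,219),(422,214),(360,279)]):
    Q=np.array([plane(P,u,v,.064)[:2] for u,v in pts]); c=circ(Q,.054); print(c,np.hypot(*(Q-c).T))
print(plane(P,107,310,.022),plane(P,367,290,.022))
E
```

```text
[ 0.43347809 -0.08390214] [0.05412999 0.05411095 0.05344149 0.05345708]
[0.44061783 0.09349179] [0.05198853 0.05200712 0.05371204]
[ 0.55539882 -0.15101074  0.022     ] [0.53067814 0.11870955 0.022     ]
```

Emit:
move_arm(
  commands=[
    {"slide": [0.07, -0.72, 0], "delta_rot": [0, 0, 0]},
    {"slide": [0.07, -0.72, 0.2], "delta_rot": [0, 0, 0]},
  ],
)

```text
time: 15.02
position: [0.423, -0.0299, 0.1638]
ee_rot: [[-1.0, 0.004, 0.002], [0.004, 1.0, -0.001], [-0.002, -0.001, -1.0]]
contact_force: [0.1, 0.7, -0.6]
grip_width: 0.335
grip_force: 39.8
```

Emit:
move_arm(
  commands=[
    {"slide": [0.07, -0.72, 0.3], "delta_rot": [0, 0, 0]},
    {"slide": [0.07, -0.72, 0.6], "delta_rot": [0, 0, 0]},
    {"slide": [0.07, -0.72, 0.6], "delta_rot": [0, 0, 0]},
    {"slide": [0.07, -0.72, 0.6], "delta_rot": [0, 0, 0]},
  ],
)

```text
time: 15.52
position: [0.4175, -0.0841, 0.1159]
ee_rot: [[-1.0, -0.002, 0.001], [-0.002, 1.0, 0.0], [-0.001, 0.0, -1.0]]
contact_force: [0.2, 0.7, -0.5]
grip_width: 0.333
grip_force: 39.8
```

Emit:
move_arm(
  commands=[
    {"slide": [0, 0, 0.4], "delta_rot": [0, 0, 0]},
    {"slide": [0, 0, 0.87], "delta_rot": [0, 0, 0]},
    {"slide": [0, 0, 0.87], "delta_rot": [0, 0, 0]},
    {"slide": [0, 0, 0.87], "delta_rot": [0, 0, 0]},
  ],
)

```text
time: 16.02
position: [0.4179, -0.085, 0.047]
ee_rot: [[-1.0, -0.001, 0.002], [-0.001, 1.0, -0.0], [-0.002, -0.0, -1.0]]
contact_force: [0.6, 0.2, -0.9]
grip_width: 0.333
grip_force: 39.8
```

Emit:
move_arm(
  commands=[
    {"slide": [0, 0, 0], "delta_rot": [0, 0, 0]},
    {"slide": [0, 0, 0], "delta_rot": [0, 0, 0]},
    {"slide": [0, 0, -0.4], "delta_rot": [0, 0, 0]},
    {"slide": [0, 0, -0.9], "delta_rot": [0, 0, 0]},
    {"slide": [0, 0, -1], "delta_rot": [0, 0, 0]},
  ],
  jaw=0.43,
)

```text
time: 16.65
position: [0.4185, -0.0855, 0.1281]
ee_rot: [[-1.0, 0.0, 0.005], [0.0, 1.0, -0.0], [-0.005, -0.0, -1.0]]
contact_force: [0.1, -0.4, 0.8]
grip_width: 0.434
grip_force: 0.0
```

Emit:
move_arm(
  commands=[
    {"slide": [-0.28, 0.92, -0.1], "delta_rot": [0, 0, 0]},
    {"slide": [-0.28, 0.92, -0.1], "delta_rot": [0, 0, 0]},
  ],
  jaw=0.6,
)

```text
time: 16.9
position: [0.4404, -0.0081, 0.134]
ee_rot: [[-1.0, -0.005, 0.002], [-0.005, 1.0, 0.002], [-0.002, 0.002, -1.0]]
contact_force: [0.2, -0.9, -0.4]
grip_width: 0.601
grip_force: 0.0
```

Emit:
move_arm(
  commands=[
    {"slide": [-0.28, 0.92, 0], "delta_rot": [0, 0, 0]},
    {"slide": [-0.28, 0.92, 0], "delta_rot": [0, 0, 0]},
  ],
)

```text
time: 17.15
position: [0.4622, 0.0656, 0.1334]
ee_rot: [[-1.0, -0.005, 0.0], [-0.005, 1.0, 0.001], [-0.0, 0.001, -1.0]]
contact_force: [0.1, -1.1, 0.1]
grip_width: 0.601
grip_force: 0.0
```

Emit:
move_arm(
  commands=[
    {"slide": [-0.28, 0.92, 0], "delta_rot": [0, 0, 0]},
    {"slide": [-0.28, 0.92, 0], "delta_rot": [0, 0, 0]},
  ],
)

```text
time: 17.4
position: [0.4844, 0.1389, 0.1333]
ee_rot: [[-1.0, -0.004, 0.0], [-0.004, 1.0, 0.001], [-0.0, 0.001, -1.0]]
contact_force: [-0.0, -1.4, -0.5]
grip_width: 0.601
grip_force: 0.0
```

Emit:
move_arm(
  commands=[
    {"slide": [-0.28, 0.92, 0], "delta_rot": [0, 0, 0]},
    {"slide": [-0.28, 0.92, 0], "delta_rot": [0, 0, 0]},
  ],
)

```text
time: 17.65
position: [0.5066, 0.2122, 0.1333]
ee_rot: [[-1.0, -0.004, 0.0], [-0.004, 1.0, 0.001], [-0.0, 0.001, -1.0]]
contact_force: [0.4, -0.0, -0.9]
grip_width: 0.6
grip_force: 0.0
```

Emit:
move_arm(
  commands=[
    {"slide": [-0.28, 0.92, 0], "delta_rot": [0, 0, 0]},
    {"slide": [-0.28, 0.92, 0], "delta_rot": [0, 0, 0]},
  ],
)

```text
time: 17.9
position: [0.5288, 0.2857, 0.1333]
ee_rot: [[-1.0, -0.003, -0.0], [-0.003, 1.0, 0.001], [0.0, 0.001, -1.0]]
contact_force: [-0.2, -0.3, -0.2]
grip_width: 0.603
grip_force: 0.0
```

Emit:
move_arm(
  commands=[
    {"slide": [-0.28, 0.92, 0], "delta_rot": [0, 0, 0]},
    {"slide": [-0.28, 0.92, 0], "delta_rot": [0, 0, 0]},
    {"slide": [-0.28, 0.92, 0], "delta_rot": [0, 0, 0]},
    {"slide": [-0.28, 0.92, 0], "delta_rot": [0, 0, 0]},
  ],
)

```text
time: 18.4
position: [0.5515, 0.3532, 0.1334]
ee_rot: [[-1.0, 0.003, -0.001], [0.003, 1.0, -0.002], [0.001, -0.002, -1.0]]
contact_force: [0.3, -0.6, 0.1]
grip_width: 0.602
grip_force: 0.0
```

```bash
python3 w.py w6.png
```

```text
t 18.45 [0.55151372 0.35342782 0.13351027] 0.5996537432815278 [-43.  38.   9.  92.  -7.  50.  59.]
cuke [285.9 212.9] 898 [269, 197, 35, 33] [0.5523 0.356  0.034 ] 
orange [178.5 202.9] 484 [163, 182, 36, 35] [0.5442 0.2752 0.034 ]
```

Emit:
move_arm(
  commands=[
    {"slide": [0, 0.03, 0.5], "delta_rot": [0, 0, 0]},
    {"slide": [0, 0.03, 1], "delta_rot": [0, 0, 0]},
    {"slide": [0, 0.03, 1], "delta_rot": [0, 0, 0]},
  ],
)

```text
time: 18.82
position: [0.5491, 0.3556, 0.051]
ee_rot: [[-1.0, 0.002, -0.005], [0.002, 1.0, -0.005], [0.005, -0.005, -1.0]]
contact_force: [0.1, 0.1, 0.1]
grip_width: 0.601
grip_force: 0.0
```

Emit:
move_arm(
  commands=[
    {"slide": [0, 0, 0.2], "delta_rot": [0, 0, 0]},
    {"slide": [0, 0, 0.43], "delta_rot": [0, 0, 0]},
    {"slide": [0, 0, 0.43], "delta_rot": [0, 0, 0]},
    {"slide": [0, 0, 0.43], "delta_rot": [0, 0, 0]},
  ],
)

```text
time: 19.32
position: [0.5516, 0.3588, 0.0197]
ee_rot: [[-1.0, 0.0, 0.001], [0.0, 1.0, 0.0], [-0.001, 0.0, -1.0]]
contact_force: [0.5, -0.3, -0.2]
grip_width: 0.599
grip_force: 0.0
```

Emit:
move_arm(
  commands=[
    {"slide": [0, 0, 0], "delta_rot": [0, 0, 0]},
    {"slide": [0, 0, 0], "delta_rot": [0, 0, 0]},
    {"slide": [0, 0, 0], "delta_rot": [0, 0, 0]},
    {"slide": [0, 0, 0], "delta_rot": [0, 0, 0]},
    {"slide": [0, 0, -0.4], "delta_rot": [0, 0, 0]},
    {"slide": [0, 0, -1], "delta_rot": [0, 0, 0]},
    {"slide": [0, 0, -1], "delta_rot": [0, 0, 0]},
  ],
  jaw=0,
)

```text
time: 20.2
position: [0.5539, 0.3602, 0.1033]
ee_rot: [[-1.0, 0.0, 0.006], [0.0, 1.0, 0.004], [-0.006, 0.004, -1.0]]
contact_force: [0.9, 1.1, -1.3]
grip_width: 0.336
grip_force: 39.6
```

Emit:
move_arm(
  commands=[
    {"slide": [0.212, -0.917, -0.4], "delta_rot": [0, 0, 0]},
    {"slide": [0.212, -0.917, -0.4], "delta_rot": [0, 0, 0]},
  ],
)

```text
time: 20.45
position: [0.5342, 0.2811, 0.1314]
ee_rot: [[-1.0, 0.004, -0.0], [0.004, 1.0, -0.002], [0.0, -0.002, -1.0]]
contact_force: [0.3, 0.3, -0.5]
grip_width: 0.334
grip_force: 39.6
```

Emit:
move_arm(
  commands=[
    {"slide": [0.212, -0.917, 0], "delta_rot": [0, 0, 0]},
    {"slide": [0.212, -0.917, 0], "delta_rot": [0, 0, 0]},
  ],
)

```text
time: 20.7
position: [0.5162, 0.2071, 0.1306]
ee_rot: [[-1.0, 0.005, -0.002], [0.005, 1.0, -0.003], [0.002, -0.003, -1.0]]
contact_force: [1.2, 0.1, 0.3]
grip_width: 0.331
grip_force: 39.6
```

Emit:
move_arm(
  commands=[
    {"slide": [0.212, -0.917, 0], "delta_rot": [0, 0, 0]},
    {"slide": [0.212, -0.917, 0], "delta_rot": [0, 0, 0]},
  ],
)

```text
time: 20.95
position: [0.4992, 0.1346, 0.1306]
ee_rot: [[-1.0, 0.005, -0.002], [0.005, 1.0, -0.002], [0.002, -0.002, -1.0]]
contact_force: [0.7, 0.1, 0.2]
grip_width: 0.334
grip_force: 39.7
```

Emit:
move_arm(
  commands=[
    {"slide": [0.212, -0.917, 0], "delta_rot": [0, 0, 0]},
    {"slide": [0.212, -0.917, 0], "delta_rot": [0, 0, 0]},
  ],
)

```text
time: 21.2
position: [0.4824, 0.0619, 0.1308]
ee_rot: [[-1.0, 0.005, -0.002], [0.005, 1.0, -0.001], [0.002, -0.001, -1.0]]
contact_force: [0.8, 0.4, -0.6]
grip_width: 0.333
grip_force: 39.7
```

Emit:
move_arm(
  commands=[
    {"slide": [0.212, -0.917, 0], "delta_rot": [0, 0, 0]},
    {"slide": [0.212, -0.917, 0], "delta_rot": [0, 0, 0]},
  ],
)

```text
time: 21.45
position: [0.4656, -0.0109, 0.131]
ee_rot: [[-1.0, 0.004, -0.001], [0.004, 1.0, -0.001], [0.001, -0.001, -1.0]]
contact_force: [0.5, 0.3, -1.2]
grip_width: 0.334
grip_force: 39.7
```

Emit:
move_arm(
  commands=[
    {"slide": [0.212, -0.917, 0], "delta_rot": [0, 0, 0]},
    {"slide": [0.212, -0.917, 0], "delta_rot": [0, 0, 0]},
    {"slide": [0.212, -0.917, 0], "delta_rot": [0, 0, 0]},
    {"slide": [0.212, -0.917, 0], "delta_rot": [0, 0, 0]},
  ],
)

```text
time: 21.95
position: [0.4503, -0.0794, 0.1312]
ee_rot: [[-1.0, -0.003, 0.0], [-0.003, 1.0, 0.001], [-0.0, 0.001, -1.0]]
contact_force: [0.1, -0.5, 0.6]
grip_width: 0.336
grip_force: 39.7
```

```bash
python3 w.py w7.png
```

```text
t 22.0 [ 0.45021212 -0.07944675  0.13121818] 0.3363272875172705 [ -5.  22.  11. 122.  -7.  37. 101.]
cuke [274.7 171.2] 320 [265, 161, 20, 21] [ 0.4187 -0.0846  0.034 ] 
cuke [282.9 295.8] 2678 [252, 269, 63, 55] [ 0.5218 -0.0784  0.034 ] 
red [525.2 178.7] 174 [514, 175, 23, 9] [0.4254 0.1036 0.026 ] (np.float64(88.21104082002842), array([0.00642508, 0.01588598]))
red [522.1 191.1] 271 [511, 185, 23, 14] [0.435  0.1034 0.026 ] (np.float64(89.90890169203612), array([0.01029556, 0.01581428]))
red [490.8 192.2] 253 [479, 186, 23, 13] [0.436  0.0798 0.026 ] (np.float64(96.70631859545134), array([0.01007466, 0.0150504 ]))
red [486.7 207. ] 276 [475, 200, 24, 14] [0.4478 0.0789 0.026 ] (np.float64(88.69191091766707), array([0.01054501, 0.0164403 ]))
red [518.7 206. ] 266 [508, 200, 23, 13] [0.4469 0.1035 0.026 ] (np.float64(90.39777842505069), array([0.0104853 , 0.01582166]))
```

View pics/w7.png

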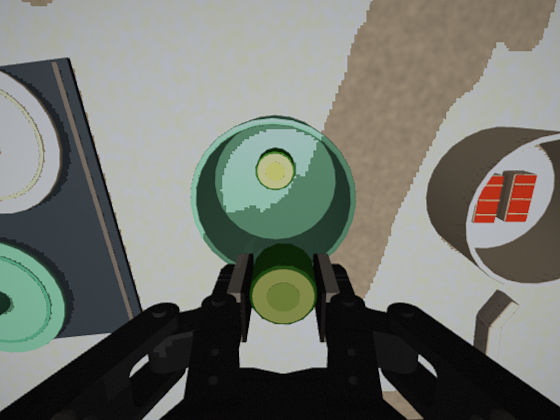

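Cucumber 1 stands in the mint tub at (275,171). The second is in the grip above the free half of the tub.

Emit:
move_arm(
  commands=[
    {"slide": [-0.03, -0.05, 0.5], "delta_rot": [0, 0, 0]},
    {"slide": [-0.03, -0.05, 1], "delta_rot": [0, 0, 0]},
    {"slide": [-0.03, -0.05, 1], "delta_rot": [0, 0, 0]},
    {"slide": [-0.03, -0.05, 1], "delta_rot": [0, 0, 0]},
  ],
)

```text
time: 22.5
position: [0.4527, -0.0849, 0.0522]
ee_rot: [[-1.0, -0.001, 0.001], [-0.001, 1.0, 0.0], [-0.001, 0.0, -1.0]]
contact_force: [0.6, -0.0, 0.2]
grip_width: 0.335
grip_force: 39.7
```

Emit:
move_arm(
  commands=[
    {"slide": [0, 0, 0], "delta_rot": [0, 0, 0]},
    {"slide": [0, 0, 0], "delta_rot": [0, 0, 0]},
    {"slide": [0, 0, -0.4], "delta_rot": [0, 0, 0]},
    {"slide": [0, 0, -1], "delta_rot": [0, 0, 0]},
    {"slide": [0, 0, -1], "delta_rot": [0, 0, 0]},
  ],
  jaw=0.43,
)

```text
time: 23.12
position: [0.4545, -0.0858, 0.1348]
ee_rot: [[-1.0, 0.0, 0.007], [0.0, 1.0, -0.0], [-0.007, -0.0, -1.0]]
contact_force: [0.5, -0.4, 0.2]
grip_width: 0.429
grip_force: 0.0
```

Emit:
move_arm(
  commands=[
    {"slide": [-0.3, -0.8, -0.5], "delta_rot": [0, 0, 0]},
    {"slide": [-0.3, -0.8, -0.5], "delta_rot": [0, 0, 0]},
  ],
  jaw=0.5,
)

```text
time: 23.38
position: [0.4774, -0.1529, 0.1731]
ee_rot: [[-1.0, 0.004, 0.004], [0.004, 1.0, -0.002], [-0.004, -0.002, -1.0]]
contact_force: [1.0, -0.7, -0.2]
grip_width: 0.503
grip_force: 0.0
```

Emit:
move_arm(
  commands=[
    {"slide": [-0.3, -0.9, 0], "delta_rot": [0, 0, 0]},
    {"slide": [-0.3, -0.9, 0], "delta_rot": [0, 0, 0]},
  ],
)

```text
time: 23.62
position: [0.4999, -0.2254, 0.1712]
ee_rot: [[-1.0, 0.005, 0.0], [0.005, 1.0, -0.002], [-0.0, -0.002, -1.0]]
contact_force: [0.2, 0.9, 0.2]
grip_width: 0.497
grip_force: 0.0
```

Emit:
move_arm(
  commands=[
    {"slide": [-0.3, -0.8, 0], "delta_rot": [0, 0, 0]},
    {"slide": [-0.3, -0.8, 0], "delta_rot": [0, 0, 0]},
    {"slide": [-0.3, -0.8, 0], "delta_rot": [0, 0, 0]},
    {"slide": [-0.3, -0.8, 0], "delta_rot": [0, 0, 0]},
  ],
)

```text
time: 24.12
position: [0.5236, -0.2834, 0.1708]
ee_rot: [[-1.0, -0.002, -0.001], [-0.002, 1.0, 0.002], [0.001, 0.002, -1.0]]
contact_force: [0.3, 0.8, -0.5]
grip_width: 0.5
grip_force: 0.0
```

```bash
python3 w.py w8.png
```

```text
t 24.175 [ 0.52368434 -0.28352321  0.17101393] 0.4994338872337564 [ 14.  31.  14. 101.  -9.  50. 122.]
cuke [533.1  70.1] 960 [516, 52, 35, 37] [ 0.4201 -0.0893  0.034 ] 
cuke [523.1 116.4] 874 [507, 100, 33, 34] [ 0.4545 -0.0893  0.034 ]
```

View pics/w8.png

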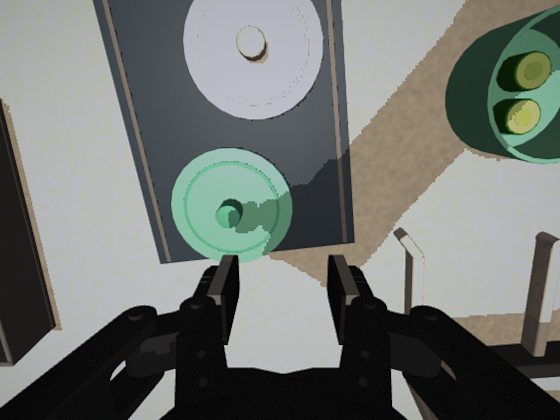

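Both cucumbers are in the mint tub, at (527,70) and (522,117). The mint lid plate spans u 171 to 292 and v 148 to 262 with its knob near (229,215). The white lid knob is near (251,41).

Run:
```python
from m import *
P=par('wrist')
Q=[plane(P,u,v,.015)[:2] for u,v in((171,203),(292,207),(230,148),(234,262))]; c=circ(Q,.057); print('mint lid',c,np.hypot(*(np.array(Q)-c).T))
print('knob top',plane(P,228,216,.039),'white knob',plane(P,251,39,.039))
Q=[plane(P,u,v,.015)[:2] for u,v in((183,45),(323,50),(254,119))]; c=circ(Q,.057); print('white lid',c,np.hypot(*(np.array(Q)-c).T))
print('midrail',plane(P,546,234,.022),'flare tip',plane(P,402,230,.022))
```

```text
mint lid [ 0.53861405 -0.33071147] [0.0565945  0.05661257 0.05591583 0.05587221]
knob top [ 0.53818757 -0.33024856  0.039     ] white knob [ 0.39986277 -0.30651815  0.039     ]
white lid [ 0.40085167 -0.30704137] [0.0568161  0.05681599 0.05700634]
midrail [ 0.56128321 -0.0355498   0.022     ] flare tip [ 0.55752311 -0.17121486  0.022     ]
```

Emit:
move_arm(
  commands=[
    {"slide": [-0.187, -0.587, 0.4], "delta_rot": [0, 0, 0]},
    {"slide": [-0.187, -0.587, 0.9], "delta_rot": [0, 0, 0]},
    {"slide": [-0.187, -0.587, 0.9], "delta_rot": [0, 0, 0]},
    {"slide": [-0.187, -0.587, 0.9], "delta_rot": [0, 0, 0]},
  ],
)

```text
time: 24.68
position: [0.5396, -0.3316, 0.1006]
ee_rot: [[-1.0, -0.001, 0.001], [-0.001, 1.0, -0.0], [-0.001, -0.0, -1.0]]
contact_force: [0.2, 0.6, 0.6]
grip_width: 0.502
grip_force: 0.0
```

```bash
python3 w.py w9.png
python3 - <<'E'
from m import *
P=par('wrist'); im=cv2.imread('pics/w9.png')
for c,a,s in blobs(im,(60,60,40),(90,255,255),300): print(c,a,s,plane(P,*c,.015).round(4))
E
```

```text
t 24.725 [ 0.54004555 -0.33194046  0.10118708] 0.49667605559209543 [ 18.  39.  13.  97. -12.  45. 127.]
[285.  225.7] 13175 [204, 137, 159, 149] [ 0.5465 -0.3297  0.015 ]
```

Emit:
move_arm(
  commands=[
    {"slide": [0.01, 0.02, 0.4], "delta_rot": [0, 0, 0]},
    {"slide": [0.01, 0.02, 0.75], "delta_rot": [0, 0, 0]},
    {"slide": [0.01, 0.02, 0.92], "delta_rot": [0, 0, 0]},
    {"slide": [0.01, 0.02, 0.92], "delta_rot": [0, 0, 0]},
    {"slide": [0.01, 0.02, 0.92], "delta_rot": [0, 0, 0]},
  ],
)

```text
time: 25.35
position: [0.539, -0.3314, 0.0272]
ee_rot: [[-1.0, 0.0, 0.002], [0.0, 1.0, -0.001], [-0.002, -0.001, -1.0]]
contact_force: [-0.3, 0.6, 0.4]
grip_width: 0.495
grip_force: 0.0
```

Emit:
move_arm(
  commands=[
    {"slide": [0, 0, 0], "delta_rot": [0, 0, 0]},
    {"slide": [0, 0, 0], "delta_rot": [0, 0, 0]},
    {"slide": [0, 0, 0], "delta_rot": [0, 0, 0]},
    {"slide": [0, 0, 0], "delta_rot": [0, 0, 0]},
    {"slide": [0, 0, 0], "delta_rot": [0, 0, 0]},
  ],
  jaw=0,
  newtons=60,
)

```text
time: 25.98
position: [0.5388, -0.3314, 0.0271]
ee_rot: [[-1.0, 0.0, 0.002], [0.0, 1.0, -0.001], [-0.002, -0.001, -1.0]]
contact_force: [-0.8, 1.1, 5.9]
grip_width: 0.232
grip_force: 58.4
```

Emit:
move_arm(
  commands=[
    {"slide": [0, 0, -0.4], "delta_rot": [0, 0, 0]},
    {"slide": [0, 0, -1], "delta_rot": [0, 0, 0]},
    {"slide": [0, 0, -1], "delta_rot": [0, 0, 0]},
  ],
)

```text
time: 26.35
position: [0.5406, -0.3327, 0.11]
ee_rot: [[-1.0, 0.0, 0.007], [0.0, 1.0, -0.004], [-0.007, -0.004, -1.0]]
contact_force: [0.0, -0.5, -1.5]
grip_width: 0.234
grip_force: 58.7
```

Emit:
move_arm(
  commands=[
    {"slide": [0.325, 0.77, -0.25], "delta_rot": [0, 0, 0]},
    {"slide": [0.325, 0.77, -0.5], "delta_rot": [0, 0, 0]},
  ],
)

```text
time: 26.6
position: [0.5094, -0.2642, 0.1441]
ee_rot: [[-1.0, -0.003, -0.005], [-0.003, 1.0, 0.005], [0.005, 0.005, -1.0]]
contact_force: [0.1, -0.8, -0.4]
grip_width: 0.228
grip_force: 58.9
```

Emit:
move_arm(
  commands=[
    {"slide": [0.325, 0.77, 0], "delta_rot": [0, 0, 0]},
    {"slide": [0.325, 0.77, 0], "delta_rot": [0, 0, 0]},
    {"slide": [0.325, 0.77, 0], "delta_rot": [0, 0, 0]},
  ],
)

```text
time: 26.98
position: [0.4859, -0.2074, 0.1454]
ee_rot: [[-1.0, -0.001, -0.0], [-0.001, 1.0, -0.0], [0.0, -0.0, -1.0]]
contact_force: [0.3, -0.2, -0.1]
grip_width: 0.228
grip_force: 59.1
```

Emit:
move_arm(
  commands=[
    {"slide": [0.25, 0.4, 0], "delta_rot": [0, 0, 0]},
    {"slide": [0.25, 0.4, 0], "delta_rot": [0, 0, 0]},
    {"slide": [0.25, 0.4, 0], "delta_rot": [0, 0, 0]},
  ],
)

```text
time: 27.35
position: [0.4667, -0.1771, 0.1458]
ee_rot: [[-1.0, 0.001, 0.001], [0.001, 1.0, -0.001], [-0.001, -0.001, -1.0]]
contact_force: [-0.2, -0.8, -0.5]
grip_width: 0.23
grip_force: 59.2
```

```bash
python3 w.py w10.png
```

```text
t 27.4 [ 0.46676822 -0.17717578  0.14578669] 0.23357288361593256 [  4.  24.  14. 116.  -9.  41. 114.]
cuke [402.5 145.7] 997 [385, 128, 36, 36] [ 0.4188 -0.0869  0.034 ] 
cuke [397.7 190.1] 880 [381, 174, 34, 33] [ 0.4531 -0.0869  0.034 ]
```

View pics/w10.png

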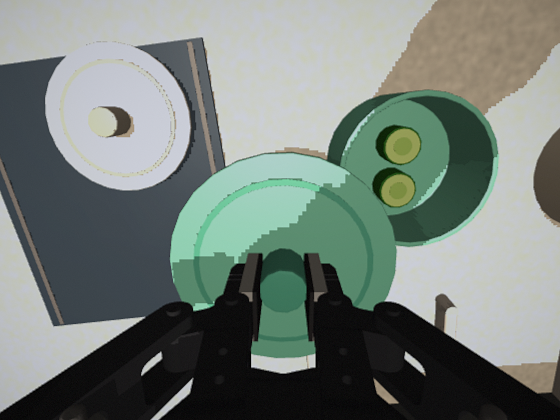

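The mint lid is held and centred at u=283. The mint tub rim's right edge is at (498,157), its top at (430,90) and its bottom near (410,246).

Run:
```python
from m import *
P=par('wrist'); o=ctrl.get_obs(); z=o['position'][2]-.012
for v in(153,357): print('lid edge',plane(P,283,v,z)-o['position'])
print(plane(P,170,262,z)-o['position'],plane(P,396,262,z)-o['position'])
im=cv2.imread('pics/w10.png'); cv2.imwrite('pics/d.png',cv2.resize(im[75:265,310:520],(630,570),interpolation=2))
```

```text
lid edge [-0.0564828   0.00090023 -0.012     ]
lid edge [ 0.05576419  0.00075836 -0.012     ]
[-0.00237271 -0.05557964 -0.012     ] [-0.00234475  0.05714147 -0.012     ]
```

View pics/d.png

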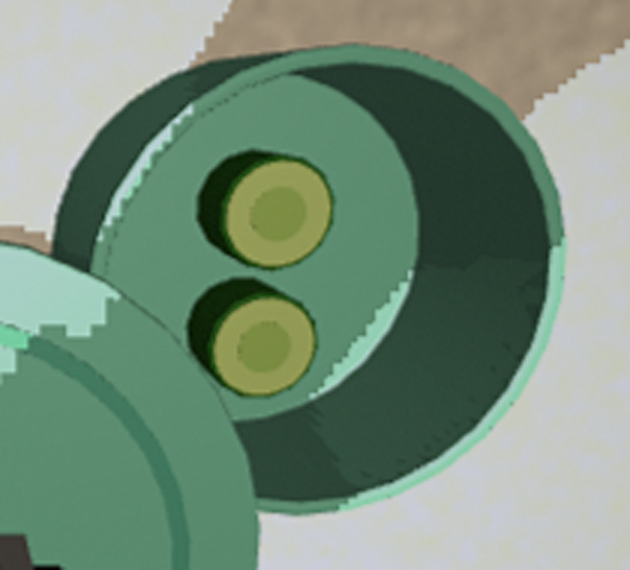

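Run:
```python
from m import *
P=par('wrist')
Q=[plane(P,310+u/3,75+v/3,.064)[:2] for u,v in((350,43),(563,240),(420,487),(300,515),(470,80))]; c=circ(Q,.054); print(c,np.hypot(*(np.array(Q)-c).T))
```

```text
[ 0.4345884  -0.08641766] [0.0541067  0.05390901 0.05464061 0.05313687 0.05353038]
```

Emit:
move_arm(
  commands=[
    {"slide": [0.2, 0.5, 0], "delta_rot": [0, 0, 0]},
    {"slide": [0.41, 0.9, 0], "delta_rot": [0, 0, 0]},
    {"slide": [0.41, 1.0, 0], "delta_rot": [0, 0, 0]},
  ],
)

```text
time: 27.78
position: [0.4327, -0.0948, 0.1456]
ee_rot: [[-1.0, -0.001, -0.001], [-0.001, 1.0, 0.0], [0.001, 0.0, -1.0]]
contact_force: [0.9, -0.7, -1.1]
grip_width: 0.237
grip_force: 59.2
```

Emit:
move_arm(
  commands=[
    {"slide": [0, 0.134, 0.2], "delta_rot": [0, 0, 0]},
    {"slide": [0, 0.134, 0.4], "delta_rot": [0, 0, 0]},
    {"slide": [0, 0.134, 0.5], "delta_rot": [0, 0, 0]},
    {"slide": [0, 0.134, 0.5], "delta_rot": [0, 0, 0]},
    {"slide": [0, 0.134, 0.5], "delta_rot": [0, 0, 0]},
  ],
)

```text
time: 28.4
position: [0.4338, -0.0855, 0.1061]
ee_rot: [[-1.0, 0.001, 0.001], [0.001, 1.0, -0.0], [-0.001, -0.0, -1.0]]
contact_force: [0.1, 0.1, -1.1]
grip_width: 0.23
grip_force: 59.2
```

Emit:
move_arm(
  commands=[
    {"slide": [0, -0.01, 0.08], "delta_rot": [0, 0, 0]},
    {"slide": [0, -0.01, 0.16], "delta_rot": [0, 0, 0]},
    {"slide": [0, -0.01, 0.22], "delta_rot": [0, 0, 0]},
    {"slide": [0, -0.01, 0.28], "delta_rot": [0, 0, 0]},
    {"slide": [0, -0.01, 0.31], "delta_rot": [0, 0, 0]},
    {"slide": [0, -0.01, 0.31], "delta_rot": [0, 0, 0]},
  ],
)

```text
time: 29.15
position: [0.4331, -0.0857, 0.0807]
ee_rot: [[-1.0, 0.0, -0.0], [0.0, 1.0, 0.0], [0.0, 0.0, -1.0]]
contact_force: [0.6, 0.4, -1.3]
grip_width: 0.231
grip_force: 59.2
```

Emit:
move_arm(
  commands=[
    {"slide": [0, 0, 0], "delta_rot": [0, 0, 0]},
    {"slide": [0, 0, 0], "delta_rot": [0, 0, 0]},
    {"slide": [0, 0, 0], "delta_rot": [0, 0, 0]},
    {"slide": [0, 0, -0.4], "delta_rot": [0, 0, 0]},
    {"slide": [0, 0, -1], "delta_rot": [0, 0, 0]},
    {"slide": [0, 0, -1], "delta_rot": [0, 0, 0]},
  ],
  jaw=0.5,
)

```text
time: 29.9
position: [0.4357, -0.086, 0.1638]
ee_rot: [[-1.0, 0.0, 0.007], [0.0, 1.0, -0.0], [-0.007, -0.0, -1.0]]
contact_force: [-0.4, -0.5, 0.1]
grip_width: 0.504
grip_force: 0.0
```

Emit:
move_arm(
  commands=[
    {"slide": [0, -0.9, -0.2], "delta_rot": [0, 0, 0]},
    {"slide": [0, -0.9, -0.2], "delta_rot": [0, 0, 0]},
    {"slide": [0, -0.9, -0.2], "delta_rot": [0, 0, 0]},
    {"slide": [0, -0.9, -0.2], "delta_rot": [0, 0, 0]},
  ],
)

```text
time: 30.4
position: [0.4328, -0.1562, 0.1761]
ee_rot: [[-1.0, -0.001, -0.002], [-0.001, 1.0, 0.001], [0.002, 0.001, -1.0]]
contact_force: [-0.3, -0.0, 0.1]
grip_width: 0.499
grip_force: 0.0
```

```bash
python3 w.py w11.png
```

```text
t 30.45 [ 0.43292851 -0.15615918  0.17623977] 0.5006338367946388 [  1.  18.  16. 120.  -7.  43. 111.]
```

View pics/w11.png

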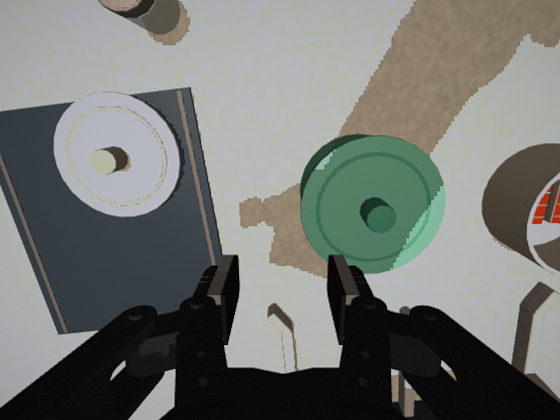

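The mint lid is seated, with its plate spanning u 301 to 445 and v 136 to 273. The white lid plate spans u 53 to 181 and v 92 to 216. Rail tips show at (275,306) and (545,285), with the middle rail at (405,310).

Run:
```python
from m import *
P=par('wrist')
Q=[plane(P,u,v,.068)[:2] for u,v in((301,205),(445,203),(376,136),(371,273))]; c=circ(Q,.057); print('mint',c,np.hypot(*(np.array(Q)-c).T))
Q=[plane(P,u,v,.015)[:2] for u,v in((53,150),(181,158),(113,92),(120,216))]; c=circ(Q,.057); print('white lid',c,np.hypot(*(np.array(Q)-c).T))
print(plane(P,275,306,.022),plane(P,545,285,.022),plane(P,405,310,.022))
from itertools import product
th=np.radians(5.4); o=np.array([.641,-.019])
for b in((-.097,-.15),(-.097,.15),(-.081,0),(-.081,-.132),(-.081,.132)):
    w=o+np.array([[np.cos(th),-np.sin(th)],[np.sin(th),np.cos(th)]])@b; print(b,w.round(4),np.round(proj(P,[*w,.022])))
```

```text
mint [ 0.43327617 -0.08505424] [0.05627248 0.05629403 0.05623858 0.05613126]
white lid [ 0.40134678 -0.30600958] [0.0577568  0.05774608 0.05646405 0.05654756]
[ 0.55271482 -0.16324414  0.022     ] [0.52760076 0.1086724  0.022     ] [ 0.55718333 -0.02887854  0.022     ]
(-0.097, -0.15) [ 0.5585 -0.1775] [261. 311.]
(-0.097, 0.15) [0.5303 0.1212] [557. 287.]
(-0.081, 0) [ 0.5604 -0.0266] [407. 313.]
(-0.081, -0.132) [ 0.5728 -0.158 ] [280. 323.]
(-0.081, 0.132) [0.5479 0.1048] [536. 303.]
```

Emit:
move_arm(
  commands=[
    {"slide": [0.2, -0.94, 0], "delta_rot": [0, 0, 0]},
    {"slide": [0.2, -0.94, 0], "delta_rot": [0, 0, 0]},
    {"slide": [0.2, -0.94, 0], "delta_rot": [0, 0, 0]},
  ],
)

```text
time: 30.82
position: [0.417, -0.2327, 0.1766]
ee_rot: [[-1.0, 0.001, -0.001], [0.001, 1.0, 0.0], [0.001, 0.0, -1.0]]
contact_force: [0.1, 1.2, 0.8]
grip_width: 0.502
grip_force: 0.0
```

Emit:
move_arm(
  commands=[
    {"slide": [0.2, -0.94, 0.3], "delta_rot": [0, 0, 0]},
    {"slide": [0.2, -0.94, 0.6], "delta_rot": [0, 0, 0]},
    {"slide": [0.2, -0.94, 0.9], "delta_rot": [0, 0, 0]},
    {"slide": [0.2, -0.94, 0.9], "delta_rot": [0, 0, 0]},
    {"slide": [0.2, -0.94, 0.9], "delta_rot": [0, 0, 0]},
  ],
)

```text
time: 31.45
position: [0.4022, -0.307, 0.1055]
ee_rot: [[-1.0, -0.002, 0.001], [-0.002, 1.0, 0.0], [-0.001, 0.0, -1.0]]
contact_force: [-0.1, -0.2, 0.8]
grip_width: 0.501
grip_force: 0.0
```

Run:
```python
from m import *
P,im=shot('wrist','w12.png'); o=ctrl.get_obs(); print(o['time'],o['position'],o['joint_positions'].round())
# dark mat vs bright lid: bright blob containing the plate
m=cv2.inRange(cv2.cvtColor(im,cv2.COLOR_BGR2HSV),(0,0,115),(180,60,255)); m[250:]=0
n,l,s,c=cv2.connectedComponentsWithStats(m)
for i in range(1,n):
    if s[i,4]>500: print(c[i].round(1),s[i])
for k,(u,v) in {'exp':proj(P,[.401,-.3065,.039])}.items() and [('k',proj(P,[.401,-.3065,.039]))]: print(k,u,v)
print([np.round(proj(P,[.401+.057*np.cos(a),-.3065+.057*np.sin(a),.015])) for a in np.arange(0,6.2,np.pi/4)])
```

```text
31.5 [ 0.4023699  -0.30737176  0.10581413] [ 20.  29.  16. 116. -13.  36. 134.]
[251.1 104.4] [     0      0    560    250 102278]
k 282.47878093175825 225.53474007451513
[array([282., 283.]), array([335., 264.]), array([361., 214.]), array([341., 159.]), array([283., 134.]), array([225., 159.]), array([205., 214.]), array([230., 264.])]
```

Run:
```python
import cv2,numpy as np
g=cv2.GaussianBlur(cv2.cvtColor(cv2.imread('pics/w12.png'),cv2.COLOR_BGR2GRAY),(3,3),0).astype(int)
for nm,line in(('row205 u',g[205,180:380]),('col283 v',g[110:230,283])):
    d=np.diff(line); i=np.argsort(-abs(d))[:8]; print(nm,sorted([(int(k)+(180 if nm[0]=='r' else 110),int(d[k])) for k in i]))
```

```text
row205 u [(203, 32), (204, 52), (205, 29), (270, -31), (271, -43), (272, -30), (359, -43), (360, -30)]
col283 v [(133, -18), (135, 18), (199, -26), (200, -51), (201, -39), (209, 22), (210, 27), (211, 13)]
```

Emit:
move_arm(
  commands=[
    {"slide": [0.01, 0.01, 0.4], "delta_rot": [0, 0, 0]},
    {"slide": [0.01, 0.01, 0.8], "delta_rot": [0, 0, 0]},
    {"slide": [0.01, 0.01, 0.98], "delta_rot": [0, 0, 0]},
    {"slide": [0.01, 0.01, 0.98], "delta_rot": [0, 0, 0]},
    {"slide": [0.01, 0.01, 0.98], "delta_rot": [0, 0, 0]},
  ],
)

```text
time: 32.12
position: [0.4012, -0.3078, 0.0276]
ee_rot: [[-1.0, 0.0, 0.002], [0.0, 1.0, -0.001], [-0.002, -0.001, -1.0]]
contact_force: [0.1, -0.2, 0.2]
grip_width: 0.503
grip_force: 0.0
```

Emit:
move_arm(
  commands=[
    {"slide": [0, 0, 0], "delta_rot": [0, 0, 0]},
    {"slide": [0, 0, 0], "delta_rot": [0, 0, 0]},
    {"slide": [0, 0, 0], "delta_rot": [0, 0, 0]},
    {"slide": [0, 0, 0], "delta_rot": [0, 0, 0]},
    {"slide": [0, 0, 0], "delta_rot": [0, 0, 0]},
  ],
  jaw=0,
  newtons=60,
)

```text
time: 32.75
position: [0.4011, -0.3077, 0.0277]
ee_rot: [[-1.0, 0.0, 0.002], [0.0, 1.0, -0.001], [-0.002, -0.001, -1.0]]
contact_force: [-2.0, 0.6, 7.5]
grip_width: 0.236
grip_force: 58.3
```

Emit:
move_arm(
  commands=[
    {"slide": [0, 0, -0.4], "delta_rot": [0, 0, 0]},
    {"slide": [0, 0, -1], "delta_rot": [0, 0, 0]},
    {"slide": [0, 0, -1], "delta_rot": [0, 0, 0]},
  ],
)

```text
time: 33.12
position: [0.4026, -0.3089, 0.1099]
ee_rot: [[-1.0, 0.0, 0.006], [0.0, 1.0, -0.004], [-0.006, -0.004, -1.0]]
contact_force: [0.4, 0.0, -1.3]
grip_width: 0.231
grip_force: 58.8
```

Emit:
move_arm(
  commands=[
    {"slide": [0, 0.1, -0.4], "delta_rot": [0, 0, 0]},
    {"slide": [-0.1, 0.8, -0.9], "delta_rot": [0, 0, 0]},
    {"slide": [-0.1, 0.8, -0.9], "delta_rot": [0, 0, 0]},
  ],
)

```text
time: 33.5
position: [0.4101, -0.2402, 0.1798]
ee_rot: [[-1.0, -0.005, 0.003], [-0.005, 1.0, 0.001], [-0.003, 0.001, -1.0]]
contact_force: [-0.2, -0.3, -0.5]
grip_width: 0.233
grip_force: 59.0
```

Emit:
move_arm(
  commands=[
    {"slide": [-0.1, 0.85, 0], "delta_rot": [0, 0, 0]},
    {"slide": [-0.1, 0.85, 0], "delta_rot": [0, 0, 0]},
  ],
)

```text
time: 33.75
position: [0.4163, -0.1713, 0.1776]
ee_rot: [[-1.0, -0.006, -0.002], [-0.006, 1.0, 0.002], [0.002, 0.002, -1.0]]
contact_force: [-0.4, -1.2, -0.6]
grip_width: 0.234
grip_force: 59.2
```

Emit:
move_arm(
  commands=[
    {"slide": [-0.1, 0.85, 0], "delta_rot": [0, 0, 0]},
    {"slide": [-0.1, 0.85, 0], "delta_rot": [0, 0, 0]},
  ],
)

```text
time: 34.0
position: [0.4244, -0.1041, 0.1777]
ee_rot: [[-1.0, -0.006, -0.001], [-0.006, 1.0, 0.001], [0.001, 0.001, -1.0]]
contact_force: [0.7, -1.1, -0.7]
grip_width: 0.227
grip_force: 59.3
```

Emit:
move_arm(
  commands=[
    {"slide": [-0.1, 0.85, 0], "delta_rot": [0, 0, 0]},
    {"slide": [-0.1, 0.85, 0], "delta_rot": [0, 0, 0]},
    {"slide": [-0.1, 0.85, 0], "delta_rot": [0, 0, 0]},
    {"slide": [-0.1, 0.85, 0], "delta_rot": [0, 0, 0]},
  ],
)

```text
time: 34.5
position: [0.4321, -0.0412, 0.1783]
ee_rot: [[-1.0, 0.003, -0.001], [0.003, 1.0, -0.001], [0.001, -0.001, -1.0]]
contact_force: [0.6, -0.1, -1.6]
grip_width: 0.231
grip_force: 59.3
```

```bash
cat > rim.py <<'E'
from m import *
import sys
def rim(P,im,c,z,r,lo=-.012,hi=.012,angs=range(0,360,6)):
    g=cv2.GaussianBlur(cv2.cvtColor(im,cv2.COLOR_BGR2GRAY),(3,3),0).astype(float); out=[]
    for a in angs:
        e=np.array([np.cos(np.radians(a)),np.sin(np.radians(a))]); rr=np.arange(r+lo,r+hi,.0006)
        uv=np.array([proj(P,[*(np.array(c)+e*q),z]) for q in rr],np.float32)
        if uv.min()<2 or uv[:,0].max()>557 or uv[:,1].max()>417: continue
        s=cv2.remap(g.astype(np.float32),uv[:,:1],uv[:,1:],1).ravel(); d=abs(np.diff(s)); k=d.argmax()
        if d[k]>4: out.append((a,round(rr[k]*1e3,1),round(float(d[k]))))
    return out
E
python3 - <<'E'
from rim import *
P,im=shot('wrist','w13.png'); o=ctrl.get_obs(); print(o['time'],o['position'],o['grip_width'])
print([np.round(proj(P,[.441+.054*np.cos(a),.0965+.054*np.sin(a),.064])) for a in np.arange(0,6.2,np.pi/4)])
print(rim(P,im,(.441,.0965),.064,.054))
E
```

```text
34.55 [ 0.43221157 -0.04104125  0.17836458] 0.22900942544873376
[array([443., 276.]), array([491., 259.]), array([519., 216.]), array([510., 169.]), array([463., 149.]), array([411., 170.]), array([386., 216.]), array([400., 259.])]
[(0, np.float64(50.4), 27), (6, np.float64(51.0), 23), (12, np.float64(49.8), 25), (18, np.float64(50.4), 26), (24, np.float64(50.4), 23), (30, np.float64(49.8), 25), (36, np.float64(49.8), 25), (42, np.float64(49.8), 26), (48, np.float64(49.2), 25), (54, np.float64(49.2), 26), (60, np.float64(49.2), 25), (66, np.float64(49.2), 27), (72, np.float64(48.6), 29), (78, np.float64(48.0), 30), (84, np.float64(48.6), 31), (90, np.float64(48.0), 31), (96, np.float64(48.0), 32), (102, np.float64(48.0), 36), (108, np.float64(48.0), 36), (114, np.float64(48.0), 34), (120, np.float64(48.0), 37), (126, np.float64(48.0), 36), (132, np.float64(48.0), 37), (138, np.float64(48.0), 39), (144, np.float64(48.0), 40), (150, np.float64(48.0), 37), (156, np.float64(48.0), 37), (162, np.float64(48.0), 37), (168, np.float64(48.0), 36), (174, np.float64(48.6), 35), (180, np.float6
[... 154 characters left out ...]
33), (216, np.float64(52.8), 31), (222, np.float64(52.8), 31), (228, np.float64(52.8), 32), (234, np.float64(53.4), 22), (240, np.float64(53.4), 24), (246, np.float64(48.0), 32), (252, np.float64(46.2), 34), (258, np.float64(44.4), 33), (264, np.float64(43.8), 33), (270, np.float64(43.2), 34), (276, np.float64(49.8), 12), (282, np.float64(48.0), 14), (288, np.float64(48.0), 14), (294, np.float64(48.6), 17), (300, np.float64(45.0), 20), (306, np.float64(51.0), 29), (312, np.float64(51.0), 32), (318, np.float64(51.0), 29), (324, np.float64(51.0), 31), (330, np.float64(51.0), 29), (336, np.float64(51.0), 28), (342, np.float64(51.0), 27), (348, np.float64(50.4), 26), (354, np.float64(58.8), 28)]
```

Emit:
move_arm(
  commands=[
    {"slide": [-0.06, 0.84, 0], "delta_rot": [0, 0, 0]},
    {"slide": [-0.06, 0.84, 0], "delta_rot": [0, 0, 0]},
    {"slide": [-0.06, 0.84, 0], "delta_rot": [0, 0, 0]},
  ],
)

```text
time: 34.92
position: [0.4372, 0.0271, 0.1784]
ee_rot: [[-1.0, 0.0, -0.0], [0.0, 1.0, -0.0], [0.0, -0.0, -1.0]]
contact_force: [0.1, -0.9, -0.9]
grip_width: 0.228
grip_force: 59.4
```

Emit:
move_arm(
  commands=[
    {"slide": [-0.06, 0.4, 0], "delta_rot": [0, 0, 0]},
    {"slide": [-0.06, 0.84, 0.3], "delta_rot": [0, 0, 0]},
    {"slide": [-0.06, 0.84, 0.6], "delta_rot": [0, 0, 0]},
    {"slide": [-0.06, 0.84, 0.9], "delta_rot": [0, 0, 0]},
    {"slide": [-0.06, 0.84, 0.9], "delta_rot": [0, 0, 0]},
    {"slide": [-0.06, 0.84, 0.9], "delta_rot": [0, 0, 0]},
  ],
)

```text
time: 35.67
position: [0.4427, 0.094, 0.1072]
ee_rot: [[-1.0, 0.002, 0.001], [0.002, 1.0, -0.0], [-0.001, -0.0, -1.0]]
contact_force: [0.0, 0.2, -0.7]
grip_width: 0.233
grip_force: 59.4
```

Emit:
move_arm(
  commands=[
    {"slide": [0.01, 0, 0.08], "delta_rot": [0, 0, 0]},
    {"slide": [0.01, 0, 0.16], "delta_rot": [0, 0, 0]},
    {"slide": [0.01, 0, 0.22], "delta_rot": [0, 0, 0]},
    {"slide": [0.01, 0, 0.28], "delta_rot": [0, 0, 0]},
    {"slide": [0.01, 0, 0.32], "delta_rot": [0, 0, 0]},
    {"slide": [0.01, 0, 0.32], "delta_rot": [0, 0, 0]},
  ],
)

```text
time: 36.42
position: [0.4413, 0.0951, 0.0808]
ee_rot: [[-1.0, 0.0, -0.0], [0.0, 1.0, -0.0], [0.0, -0.0, -1.0]]
contact_force: [0.3, -0.7, -1.0]
grip_width: 0.233
grip_force: 59.5
```

Emit:
move_arm(
  commands=[
    {"slide": [0, 0, 0], "delta_rot": [0, 0, 0]},
    {"slide": [0, 0, 0], "delta_rot": [0, 0, 0]},
    {"slide": [0, 0, 0], "delta_rot": [0, 0, 0]},
    {"slide": [0, 0, -0.4], "delta_rot": [0, 0, 0]},
    {"slide": [0, 0, -1], "delta_rot": [0, 0, 0]},
    {"slide": [0, 0, -1], "delta_rot": [0, 0, 0]},
  ],
  jaw=0.5,
)

```text
time: 37.17
position: [0.4436, 0.0957, 0.1638]
ee_rot: [[-1.0, 0.0, 0.006], [0.0, 1.0, 0.002], [-0.006, 0.002, -1.0]]
contact_force: [0.4, -0.1, -0.7]
grip_width: 0.498
grip_force: 0.0
```

Emit:
move_arm(
  commands=[
    {"slide": [0, -0.95, -0.5], "delta_rot": [0, 0, 0]},
    {"slide": [0, -0.95, -0.5], "delta_rot": [0, 0, 0]},
    {"slide": [0, -0.95, -0.5], "delta_rot": [0, 0, 0]},
    {"slide": [0, -0.95, -0.5], "delta_rot": [0, 0, 0]},
  ],
)

```text
time: 37.67
position: [0.4407, 0.0201, 0.2]
ee_rot: [[-1.0, -0.001, -0.001], [-0.001, 1.0, 0.0], [0.001, 0.0, -1.0]]
contact_force: [-0.1, 0.3, 0.4]
grip_width: 0.5
grip_force: 0.0
```

```bash
cat > lids.py <<'E'
from rim import *
import sys
P,im=shot('wrist',sys.argv[1]); o=ctrl.get_obs(); print(o['time'],o['position'],o['joint_positions'].round())
a=list(map(float,sys.argv[2:]))
for c in(a[:2],a[2:4]):
    for z,r in((.068,.057),):
        q=rim(P,im,c,z,r,-.006,.006); 
        Q=np.array([[c[0]+k[1]*1e-3*np.cos(np.radians(k[0])),c[1]+k[1]*1e-3*np.sin(np.radians(k[0]))] for k in q])
        if len(Q)<8: print('few'); continue
        s=least_squares(lambda p:np.hypot(Q[:,0]-p[0],Q[:,1]-p[1])-p[2],[*c,r],loss='soft_l1',f_scale=.0007); print(c,'->',s.x.round(4),len(Q),'median resid',np.median(abs(s.fun)).round(4))
E
python3 lids.py w14.png .4333 -.085 .4415 .096
```

```text
37.725 [0.44066745 0.02034624 0.19998829] [-20.  14.  13. 121.  -4.  46.  86.]
[0.4333, -0.085] -> [ 0.4331 -0.085   0.0565] 47 median resid 0.0002
[0.4415, 0.096] -> [0.4417 0.0964 0.0569] 32 median resid 0.0007
```

Both lids are seated and centred: mint at (0.433,-0.085), white at (0.442,0.096). Before pushing I'll refine the bay pose from intensity profiles across the rails in the saved pictures.

Run:
```python
from m import *
def P_at(pos):
    p=cams.camera_params('wrist'); f=210/np.tan(np.radians(p['fovy'])/2); T=np.diag([-1.,1,-1,1]); T[:3,3]=pos
    C=T@np.array(p['tool_from_camera']); R=C[:3,:3].T; return f,p['cx'],p['cy'],R,-R@C[:3,3]
th=np.radians(5.4); o=np.array([.641,-.019]); Rb=np.array([[np.cos(th),-np.sin(th)],[np.sin(th),np.cos(th)]])
for fn,pos in(('w11',(.43293,-.15616,.17624)),('w14',(.44067,.02035,.2)),('w7',(.45021,-.07945,.13122))):
    P=P_at(pos); g=cv2.cvtColor(cv2.imread(f'pics/{fn}.png'),cv2.COLOR_BGR2GRAY).astype(np.float32)
    for yc in(-.132,0,.132):
        for bx in(-.075,-.06,-.04):
            ys=np.arange(yc-.028,yc+.028,.001); uv=np.array([proj(P,[*(o+Rb@[bx,y]),.022]) for y in ys],np.float32)
            if uv[:,0].min()<0 or uv[:,0].max()>559 or uv[:,1].max()>419: continue
            s=cv2.remap(g,uv[:,:1],uv[:,1:],1).ravel(); print(fn,yc,bx,uv[28].round(),' '.join(str(int(x)) for x in s[::2]))
```

```text
w11 -0.132 -0.075 [281. 327.] 182 181 181 182 182 182 183 183 183 182 183 179 177 182 182 183 180 129 65 61 107 175 182 182 183 182 183 182
w11 -0.132 -0.06 [282. 339.] 181 182 182 182 181 181 181 182 182 182 182 181 182 167 167 182 182 182 183 150 131 184 181 182 181 181 181 181
w11 -0.132 -0.04 [284. 354.] 180 180 180 180 181 181 181 181 180 181 179 180 180 174 167 181 181 181 181 160 111 170 181 181 180 180 179 180
w11 0 -0.075 [407. 317.] 8 11 10 9 8 9 9 8 10 8 8 8 10 8 8 9 11 9 9 10 9 9 8 14 16 14 11 9
w11 0 -0.06 [407. 329.] 9 8 11 9 9 9 9 9 9 8 9 9 8 10 8 8 9 11 9 12 9 9 9 11 9 7 9 10
w11 0 -0.04 [406. 345.] 10 9 8 7 8 14 21 20 20 20 20 18 20 20 20 19 20 19 19 19 18 20 20 18 10 8 10 9
w11 0.132 -0.04 [532. 335.] 173 174 173 173 174 140 49 53 55 55 55 57 53 120 168 170 170 170 168 167 169 169 168 168 169 168 168 168
w14 -0.132 -0.075 [123. 307.] 150 150 150 151 151 151 151 150 151 151 151 151 138 151 151 152 154 136 67 41 29 22 15 15 7 12 25 54
w14 -0.132 -0.06 [126. 319.] 150 150 150 152 154 139 60 9 5 6 7 9 6 6 7 7 24 29 29 28 27 25 18 12 7 9 8 7
w14 -0.132 -0.04 [130. 333.] 
[... 980 characters left out ...]
 9 8 7 8 7 8 9 8 9 9 9 10 7
w7 0 -0.075 [342. 332.] 183 183 183 174 29 20 18 7 8 10 8 11 9 8 7 7 9 10 9 9 7 8 6 7 5 9 9 11
w7 0 -0.06 [342. 346.] 182 182 182 182 182 182 185 84 8 8 9 10 9 8 9 9 10 8 9 8 9 8 8 9 8 9 10 10
w7 0 -0.04 [343. 363.] 187 185 184 182 181 181 129 4 8 7 11 8 9 8 11 9 10 8 11 9 11 9 9 11 10 8 8 9
w7 0.132 -0.075 [492. 320.] 178 177 177 177 177 177 178 91 54 51 59 61 64 63 61 103 164 174 174 174 173 168 174 174 173 172 172 172
w7 0.132 -0.06 [490. 334.] 19 131 178 175 176 176 179 75 53 56 56 57 56 121 173 174 174 174 175 172 173 173 173 173 173 172 172 172
w7 0.132 -0.04 [488. 353.] 11 9 7 8 10 5 9 9 9 9 9 5 38 126 172 173 172 172 173 170 172 172 171 172 172 172 171 171
```

Emit:
move_arm(
  commands=[
    {"slide": [0.05, -0.67, 0], "delta_rot": [0, 0, 0]},
    {"slide": [0.05, -0.67, 0], "delta_rot": [0, 0, 0]},
    {"slide": [0.05, -0.67, 0], "delta_rot": [0, 0, 0]},
  ],
)

```text
time: 38.1
position: [0.4371, -0.0335, 0.2004]
ee_rot: [[-1.0, -0.001, -0.001], [-0.001, 1.0, 0.0], [0.001, 0.0, -1.0]]
contact_force: [0.4, 0.5, -0.1]
grip_width: 0.501
grip_force: 0.0
```

Emit:
move_arm(
  commands=[
    {"slide": [0.05, -0.66, 0.1], "delta_rot": [0, 0, 0]},
    {"slide": [0.05, -0.66, 0.5], "delta_rot": [0, 0, 0]},
    {"slide": [0.05, -0.66, 0.8], "delta_rot": [0, 0, 0]},
    {"slide": [0.05, -0.66, 0.8], "delta_rot": [0, 0, 0]},
    {"slide": [0.05, -0.66, 0.8], "delta_rot": [0, 0, 0]},
  ],
)

```text
time: 38.72
position: [0.4339, -0.0865, 0.1374]
ee_rot: [[-1.0, -0.001, 0.001], [-0.001, 1.0, 0.0], [-0.001, 0.0, -1.0]]
contact_force: [-0.3, -0.3, 0.2]
grip_width: 0.498
grip_force: 0.0
```

Emit:
move_arm(
  commands=[
    {"slide": [0, 0, 0.3], "delta_rot": [0, 0, 0]},
    {"slide": [0, 0, 0.55], "delta_rot": [0, 0, 0]},
    {"slide": [0, 0, 0.69], "delta_rot": [0, 0, 0]},
    {"slide": [0, 0, 0.69], "delta_rot": [0, 0, 0]},
    {"slide": [0, 0, 0.69], "delta_rot": [0, 0, 0]},
  ],
)

```text
time: 39.35
position: [0.4339, -0.0873, 0.0824]
ee_rot: [[-1.0, 0.0, 0.001], [0.0, 1.0, -0.0], [-0.001, -0.0, -1.0]]
contact_force: [-0.0, -0.4, -1.1]
grip_width: 0.506
grip_force: 0.0
```

Emit:
move_arm(
  commands=[
    {"slide": [0, 0, 0], "delta_rot": [0, 0, 0]},
    {"slide": [0, 0, 0], "delta_rot": [0, 0, 0]},
    {"slide": [0, 0, 0], "delta_rot": [0, 0, 0]},
    {"slide": [0, 0, 0], "delta_rot": [0, 0, 0]},
    {"slide": [-0.05, -0.01, 0], "delta_rot": [0, 0, 0]},
    {"slide": [-0.15, -0.02, 0], "delta_rot": [0, 0, 0]},
    {"slide": [-0.3, -0.04, 0], "delta_rot": [0, 0, 0]},
    {"slide": [-0.3, -0.04, 0], "delta_rot": [0, 0, 0]},
  ],
  jaw=0,
  newtons=40,
)

```text
time: 40.35
position: [0.4573, -0.09, 0.0824]
ee_rot: [[-1.0, -0.0, -0.0], [-0.0, 1.0, 0.001], [0.0, 0.001, -1.0]]
contact_force: [-3.9, 1.2, 6.0]
grip_width: 0.241
grip_force: 43.7
```

Run:
```python
from m import *
o=ctrl.get_obs(); print(o['position'],o['contact_force'],o['wrist_torque'],o['grip_width'])
# side camera: tub base position via mint mask bottom
P,im=shot('side','s1.png')
for c,a,s in blobs(im,(60,70,60),(85,255,255),300): print(c,a,s,plane(P,*c,.06).round(3))
```

```text
[ 0.45727892 -0.08997767  0.08242756] [-3.86061859  1.21622435  6.02744475] [0.51743411 0.60354911 0.07088818] 0.24134653157633762
[323.8 249.8] 1762 [301, 222, 52, 53] [ 0.425 -0.102  0.06 ]
```

Emit:
move_arm(
  commands=[
    {"slide": [-0.12, -0.01, 0], "delta_rot": [0, 0, 0]},
    {"slide": [-0.24, -0.03, 0], "delta_rot": [0, 0, 0]},
    {"slide": [-0.36, -0.04, 0], "delta_rot": [0, 0, 0]},
    {"slide": [-0.48, -0.05, 0], "delta_rot": [0, 0, 0]},
    {"slide": [-0.6, -0.06, 0], "delta_rot": [0, 0, 0]},
    {"slide": [-0.6, -0.06, 0], "delta_rot": [0, 0, 0]},
  ],
)

```text
time: 41.15
position: [0.506, -0.0953, 0.0816]
ee_rot: [[-1.0, -0.0, 0.0], [-0.0, 1.0, -0.0], [-0.0, -0.0, -1.0]]
contact_force: [0.2, 0.1, -0.1]
grip_width: 0.001
grip_force: 0.0
```

Run:
```python
from rim import *
P,im=shot('wrist','w15.png'); o=ctrl.get_obs(); print(o['position'],o['contact_force'])
c=(o['position'][0],o['position'][1]+.001)
g=[(a,r) for a,r,d in rim(P,im,c,.068,.057,-.008,.008,range(120,241,10))]; print('plate',g)
# tub outer wall at foot not visible; rails relative check
P2,im2=shot('side'); 
m=cv2.inRange(cv2.cvtColor(im2,cv2.COLOR_BGR2HSV),(55,40,20),(90,255,255)); n,l,s,cc=cv2.connectedComponentsWithStats(m)
for i in range(1,n):
    if s[i,4]>400: print(cc[i].round(1),s[i])
cv2.imwrite('pics/s2.png',im2)
```

```text
[ 0.50528706 -0.0953665   0.08146392] [0.03148363 0.41285063 0.54784589]
plate [(170, np.float64(61.0)), (180, np.float64(61.6))]
[322.8 250.7] [ 299  224   50   55 2158]
```

The grip came off the knob (width now 0). I'll look at a composite of the wrist and side views.

Run:
```python
import cv2,numpy as np
a=cv2.imread('pics/w15.png'); b=cv2.imread('pics/s2.png')[170:300,260:440]
a=cv2.resize(a,(440,330)); b=cv2.resize(b,(360,260),interpolation=2)
c=np.zeros((340,800,3),np.uint8); c[:330,:440]=a; c[:260,440:]=b; cv2.imwrite('pics/e.png',c)
```

```text
(no output)
```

View pics/e.png

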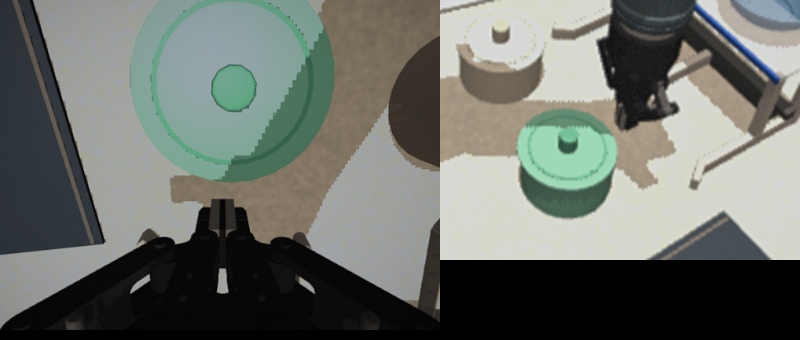

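The mint lid is still seated, with the plate upright in both views and its knob at wrist pixel (297,112). The gripper only slipped off. I'll lift, measure the tub, and drag again with a firmer grip.

Emit:
move_arm(
  commands=[
    {"slide": [0, 0, -0.5], "delta_rot": [0, 0, 0]},
    {"slide": [0, 0, -1], "delta_rot": [0, 0, 0]},
    {"slide": [0, 0, -1], "delta_rot": [0, 0, 0]},
    {"slide": [0, 0, -1], "delta_rot": [0, 0, 0]},
  ],
  jaw=0.5,
)

```text
time: 41.75
position: [0.5046, -0.0951, 0.1612]
ee_rot: [[-1.0, 0.0, -0.001], [0.0, 1.0, 0.0], [0.001, 0.0, -1.0]]
contact_force: [-0.3, 0.1, 0.0]
grip_width: 0.507
grip_force: 0.0
```

```bash
cat > mint.py <<'E'
from m import *
import sys
P,im=shot('wrist'); o=ctrl.get_obs(); print(o['time'],o['position'])
m=cv2.inRange(cv2.cvtColor(im,cv2.COLOR_BGR2HSV),(55,40,30),(92,255,255)); n,l,s,cc=cv2.connectedComponentsWithStats(m)
i=1+s[1:,4].argmax(); print(cc[i],s[i])
print(plane(P,*cc[i],.068))
E
python3 mint.py
python3 - <<'E'
from m import *
P=par('wrist'); print('tcp-proj')
E
python3 lids.py w16.png .4385 -.086 .4415 .096
```

```text
41.8 [ 0.5042566  -0.09510766  0.16080452]
[302.20399814 130.20892608] [  206    17   169   177 10755]
[ 0.44372273 -0.08120406  0.068     ]
tcp-proj
41.85 [ 0.5041649  -0.09515022  0.16060081] [ -7.  24.  16. 113. -10.  44. 104.]
[0.4385, -0.086] -> [ 0.4391 -0.086   0.0533] 44 median resid 0.0017
[0.4415, 0.096] -> [0.4407 0.0954 0.0566] 24 median resid 0.0004
```

```bash
cat > mint.py <<'E'
from m import *
import sys
def hullfit(n='wrist',lo=(55,40,30),z=.068):
    P,im=shot(n); o=ctrl.get_obs(); print(o['time'],o['position'].round(4))
    m=cv2.inRange(cv2.cvtColor(im,cv2.COLOR_BGR2HSV),lo,(92,255,255)); nn,l,s,cc=cv2.connectedComponentsWithStats(m)
    i=1+s[1:,4].argmax(); h=cv2.convexHull(np.argwhere(l==i)[:,::-1].astype(np.float32)).reshape(-1,2)
    Q=np.array([plane(P,u,v,z)[:2] for u,v in h]); s=least_squares(lambda p:np.hypot(Q[:,0]-p[0],Q[:,1]-p[1])-p[2],[*Q.mean(0),.057],loss='soft_l1',f_scale=.0007)
    print(n,'centre,r',s.x.round(4),'med',np.median(abs(s.fun)).round(4),len(Q))
if __name__=='__main__': hullfit()
E
python3 mint.py; python3 lids.py w17.png .4425 -.082 .4415 .096
```

```text
41.9 [ 0.5043 -0.0952  0.1606]
wrist centre,r [ 0.4317 -0.0895  0.0564] med 0.0001 51
41.95 [ 0.50441713 -0.09523909  0.16068392] [ -7.  24.  16. 113. -10.  44. 104.]
[0.4425, -0.082] -> [ 0.4416 -0.0834  0.0534] 36 median resid 0.0018
[0.4415, 0.096] -> [0.4408 0.0961 0.0572] 24 median resid 0.0003
```

Emit:
move_arm(
  commands=[
    {"slide": [0.5, 0.05, 0], "delta_rot": [0, 0, 0]},
    {"slide": [0.9, 0.06, 0], "delta_rot": [0, 0, 0]},
    {"slide": [0.9, 0.06, 0], "delta_rot": [0, 0, 0]},
    {"slide": [0.9, 0.06, 0.3], "delta_rot": [0, 0, 0]},
    {"slide": [0.9, 0.06, 0.6], "delta_rot": [0, 0, 0]},
    {"slide": [0.9, 0.06, 0.6], "delta_rot": [0, 0, 0]},
  ],
)

```text
time: 42.7
position: [0.4326, -0.0904, 0.1124]
ee_rot: [[-1.0, 0.0, -0.003], [0.0, 1.0, -0.0], [0.003, -0.0, -1.0]]
contact_force: [-0.1, -0.2, -0.4]
grip_width: 0.497
grip_force: 0.0
```

Run:
```python
from mint import *
import mint
P,im=shot('wrist'); o=ctrl.get_obs(); p=o['position']; print(p)
m=cv2.inRange(cv2.cvtColor(im,cv2.COLOR_BGR2HSV),(55,40,30),(92,255,255)); ys,xs=np.where(m>0)
for v in(150,170,190,210): r=np.where(m[v]>0)[0]; print(v,r.min(),r.max(),(plane(P,r.min(),v,.068)+plane(P,r.max(),v,.068))[1]/2)
c=ys.min(); print('top',c,plane(P,xs[ys==c].mean(),c,.068))
```

```text
[ 0.43330637 -0.09059892  0.1133232 ]
150 247 320 -0.08934892518737603
170 216 351 -0.08934727978561607
190 200 367 -0.08934397024224441
210 192 375 -0.08933830322607689
top 143 [ 0.37506568 -0.0898927   0.068     ]
```

Emit:
move_arm(
  commands=[
    {"slide": [0.02, 0, 0.2], "delta_rot": [0, 0, 0]},
    {"slide": [0.02, 0, 0.41], "delta_rot": [0, 0, 0]},
    {"slide": [0.02, 0, 0.41], "delta_rot": [0, 0, 0]},
    {"slide": [0.02, 0, 0.41], "delta_rot": [0, 0, 0]},
  ],
)

```text
time: 43.25
position: [0.4325, -0.0907, 0.0818]
ee_rot: [[-1.0, 0.0, 0.001], [0.0, 1.0, -0.0], [-0.001, -0.0, -1.0]]
contact_force: [0.9, 0.6, 0.2]
grip_width: 0.504
grip_force: 0.0
```

Emit:
move_arm(
  commands=[
    {"slide": [0, 0, 0], "delta_rot": [0, 0, 0]},
    {"slide": [0, 0, 0], "delta_rot": [0, 0, 0]},
    {"slide": [0, 0, 0], "delta_rot": [0, 0, 0]},
    {"slide": [0, 0, 0], "delta_rot": [0, 0, 0]},
    {"slide": [0, 0, 0], "delta_rot": [0, 0, 0]},
    {"slide": [0, 0, 0], "delta_rot": [0, 0, 0]},
  ],
  jaw=0,
  newtons=80,
)

```text
time: 44.0
position: [0.4323, -0.0906, 0.082]
ee_rot: [[-1.0, 0.0, 0.002], [0.0, 1.0, 0.0], [-0.002, 0.0, -1.0]]
contact_force: [-0.6, 0.9, 10.4]
grip_width: 0.221
grip_force: 77.9
```

Emit:
move_arm(
  commands=[
    {"slide": [-0.04, 0, -0.01], "delta_rot": [0, 0, 0]},
    {"slide": [-0.08, 0, -0.01], "delta_rot": [0, 0, 0]},
    {"slide": [-0.12, 0, -0.01], "delta_rot": [0, 0, 0]},
    {"slide": [-0.12, 0, -0.01], "delta_rot": [0, 0, 0]},
  ],
)

```text
time: 44.5
position: [0.4383, -0.0905, 0.0819]
ee_rot: [[-1.0, 0.001, -0.006], [0.001, 1.0, 0.001], [0.006, 0.001, -1.0]]
contact_force: [-10.2, 1.5, 19.3]
grip_width: 0.221
grip_force: 80.4
```

```bash
cat > held.py <<'E'
from m import *
P,im=shot('wrist'); o=ctrl.get_obs(); p=o['position']; print(o['time'],p.round(4),o['contact_force'].round(1),o['grip_width'].round(3))
m=cv2.inRange(cv2.cvtColor(im,cv2.COLOR_BGR2HSV),(55,40,30),(92,255,255)); m[:60]=0; ys,xs=np.where(m>0)
c=ys.min(); X=plane(P,xs[ys==c].mean(),c,.068); print('lid centre about x',X[0]+.0565)
E
python3 held.py
```

```text
Traceback (most recent call last):
  File "held.py", line 2, in <module>
    P,im=shot('wrist'); o=ctrl.get_obs(); p=o['position']; print(o['time'],p.round(4),o['contact_force'].round(1),o['grip_width'].round(3))
                                                                                                                  ^^^^^^^^^^^^^^^^^^^^^
AttributeError: 'float' object has no attribute 'round'
```

Emit:
move_arm(
  commands=[
    {"slide": [0.03, 0, -0.02], "delta_rot": [0, 0, 0]},
    {"slide": [0.03, 0, -0.035], "delta_rot": [0, 0, 0]},
    {"slide": [0.03, 0, -0.035], "delta_rot": [0, 0, 0]},
  ],
)

```text
time: 44.92
position: [0.4388, -0.0905, 0.0844]
ee_rot: [[-1.0, 0.0, -0.0], [0.0, 1.0, -0.0], [0.0, -0.0, -1.0]]
contact_force: [-0.6, 0.3, -0.8]
grip_width: 0.222
grip_force: 78.2
```

```bash
sed -i "s/o\['grip_width'\].round(3)/round(o['grip_width'],3)/" held.py; python3 held.py
```

```text
44.975 [ 0.4388 -0.0905  0.0844] [-1.6 -0.3 -1.2] 0.221
lid centre about x 0.4321767964475675
```

Emit:
move_arm(
  commands=[
    {"slide": [-0.06, 0, 0], "delta_rot": [0, 0, 0]},
    {"slide": [-0.12, 0, 0], "delta_rot": [0, 0, 0]},
    {"slide": [-0.18, 0, 0], "delta_rot": [0, 0, 0]},
    {"slide": [-0.24, 0, 0], "delta_rot": [0, 0, 0]},
    {"slide": [-0.24, 0, 0], "delta_rot": [0, 0, 0]},
  ],
)

```text
time: 45.6
position: [0.459, -0.0905, 0.0846]
ee_rot: [[-1.0, -0.0, 0.001], [-0.0, 1.0, -0.0], [-0.001, -0.0, -1.0]]
contact_force: [-0.8, 0.7, -0.2]
grip_width: 0.225
grip_force: 78.5
```

```bash
python3 held.py
```

```text
45.65 [ 0.4589 -0.0906  0.0847] [ 0.1  0.6 -0.7] 0.224
lid centre about x 0.4523921224559015
```

```bash
cat > side.py <<'E'
from m import *
import sys
# tub foot: lowest mint pixel per column in side view -> arc on table plane z=0
P,im=shot('side'); m=cv2.inRange(cv2.cvtColor(im,cv2.COLOR_BGR2HSV),(55,40,15),(95,255,255)); n,l,s,cc=cv2.connectedComponentsWithStats(m)
b=[i for i in range(1,n) if s[i,4]>500]
for i in b:
    if not(250<cc[i][0]<430 and 150<cc[i][1]<290): continue
    print(cc[i].round(1),s[i]); M=l==i; Q=[]
    for u in range(s[i,0]+8,s[i,0]+s[i,2]-8): v=np.where(M[:,u])[0].max(); Q.append(plane(P,u,v+.5,0)[:2])
    c=circ(Q,.054); print('tub foot centre',c.round(4),np.std(np.hypot(*(np.array(Q)-c).T)).round(4))
E
python3 side.py
```

```text
[330.2 250.2] [ 308  220   51   56 1844]
tub foot centre [ 0.4541 -0.0881] 0.0008
```

Emit:
move_arm(
  commands=[
    {"slide": [-0.08, -0.01, 0], "delta_rot": [0, 0, 0]},
    {"slide": [-0.16, -0.02, 0], "delta_rot": [0, 0, 0]},
    {"slide": [-0.24, -0.03, 0], "delta_rot": [0, 0, 0]},
    {"slide": [-0.32, -0.04, 0], "delta_rot": [0, 0, 0]},
    {"slide": [-0.4, -0.05, 0], "delta_rot": [0, 0, 0]},
    {"slide": [-0.48, -0.06, 0], "delta_rot": [0, 0, 0]},
    {"slide": [-0.56, -0.07, 0], "delta_rot": [0, 0, 0]},
    {"slide": [-0.64, -0.07, 0], "delta_rot": [0, 0, 0]},
    {"slide": [-0.64, -0.07, 0], "delta_rot": [0, 0, 0]},
  ],
)

```text
time: 46.82
position: [0.5104, -0.0962, 0.0847]
ee_rot: [[-1.0, -0.0, 0.002], [-0.0, 1.0, -0.0], [-0.002, -0.0, -1.0]]
contact_force: [0.2, -0.0, -0.7]
grip_width: 0.225
grip_force: 78.5
```

```bash
python3 held.py; python3 side.py
```

```text
46.875 [ 0.5101 -0.0962  0.0847] [-0.1  0.  -1.5] 0.226
lid centre about x 0.5037669273242134
[350.2 243.9] [ 328  215   51   54 1834]
tub foot centre [ 0.5054 -0.0938] 0.0007
```

Emit:
move_arm(
  commands=[
    {"slide": [-0.1, 0.01, 0], "delta_rot": [0, 0, 0]},
    {"slide": [-0.2, 0.02, 0], "delta_rot": [0, 0, 0]},
    {"slide": [-0.3, 0.03, 0], "delta_rot": [0, 0, 0]},
    {"slide": [-0.4, 0.04, 0], "delta_rot": [0, 0, 0]},
    {"slide": [-0.5, 0.05, 0], "delta_rot": [0, 0, 0]},
    {"slide": [-0.6, 0.06, 0], "delta_rot": [0, 0, 0]},
    {"slide": [-0.7, 0.07, 0], "delta_rot": [0, 0, 0]},
    {"slide": [-0.8, 0.08, 0], "delta_rot": [0, 0, 0]},
    {"slide": [-0.9, 0.09, 0], "delta_rot": [0, 0, 0]},
    {"slide": [-0.95, 0.09, 0], "delta_rot": [0, 0, 0]},
    {"slide": [-0.95, 0.09, 0], "delta_rot": [0, 0, 0]},
  ],
)

```text
time: 48.3
position: [0.586, -0.0888, 0.0846]
ee_rot: [[-1.0, -0.0, 0.001], [-0.0, 1.0, -0.0], [-0.001, -0.0, -1.0]]
contact_force: [-1.3, 0.3, -0.2]
grip_width: 0.222
grip_force: 78.5
```

```bash
python3 held.py; python3 side.py
```

```text
48.35 [ 0.5859 -0.0889  0.0847] [-0.3 -0.7 -1. ] 0.221
lid centre about x 0.5793592575712427
[375.  230.3] [ 352  202   52   53 1779]
tub foot centre [ 0.5807 -0.086 ] 0.0012
```

Emit:
move_arm(
  commands=[
    {"slide": [0, 0, 0.02], "delta_rot": [0, 0, 0]},
    {"slide": [0, 0, 0.02], "delta_rot": [0, 0, 0]},
    {"slide": [0, 0, 0.02], "delta_rot": [0, 0, 0]},
    {"slide": [0, 0, 0.02], "delta_rot": [0, 0, 0]},
    {"slide": [0, 0, -0.4], "delta_rot": [0, 0, 0]},
    {"slide": [0, 0, -1], "delta_rot": [0, 0, 0]},
    {"slide": [0, 0, -1], "delta_rot": [0, 0, 0]},
  ],
  jaw=0.5,
)

```text
time: 49.28
position: [0.588, -0.0895, 0.1683]
ee_rot: [[-1.0, 0.0, 0.007], [0.0, 1.0, -0.001], [-0.007, -0.001, -1.0]]
contact_force: [0.3, -0.3, -0.9]
grip_width: 0.502
grip_force: 0.0
```

Emit:
move_arm(
  commands=[
    {"slide": [0.5, -0.03, 0], "delta_rot": [0, 0, -0.09]},
    {"slide": [1, -0.05, 0], "delta_rot": [0, 0, -0.09]},
    {"slide": [1, -0.05, 0], "delta_rot": [0, 0, -0.09]},
    {"slide": [1, -0.05, 0], "delta_rot": [0, 0, -0.09]},
  ],
  jaw=0.7,
)

```text
time: 49.78
position: [0.5059, -0.0928, 0.1644]
ee_rot: [[-0.996, -0.094, 0.001], [-0.094, 0.996, 0.0], [-0.001, -0.0, -1.0]]
contact_force: [0.4, -0.5, -0.7]
grip_width: 0.698
grip_force: 0.0
```

```bash
python3 -c "
import mint; mint.hullfit()"; python3 side.py
```

```text
49.825 [ 0.5062 -0.0927  0.1644]
wrist centre,r [ 0.5743 -0.0893  0.064 ] med 0.0029 44
[376.7 229.9] [ 352  205   52   50 1854]
tub foot centre [ 0.5806 -0.0861] 0.0012
```

Emit:
move_arm(
  commands=[
    {"slide": [0.12, 0, 0], "delta_rot": [0, -0.167, 0]},
    {"slide": [0.12, 0, 0], "delta_rot": [0, -0.167, 0]},
    {"slide": [0.12, 0, 0], "delta_rot": [0, -0.167, 0]},
  ],
)

```text
time: 50.25
position: [0.4968, -0.0938, 0.1649]
ee_rot: [[-0.98, -0.094, 0.174], [-0.093, 0.996, 0.016], [-0.174, -0.0, -0.985]]
contact_force: [1.4, -0.3, -0.4]
grip_width: 0.699
grip_force: 0.0
```

Emit:
move_arm(
  commands=[
    {"slide": [0.075, 0, 0.428], "delta_rot": [0, 0, 0]},
    {"slide": [0.151, 0, 0.856], "delta_rot": [0, 0, 0]},
    {"slide": [0.151, 0, 0.856], "delta_rot": [0, 0, 0]},
  ],
)

```text
time: 50.62
position: [0.4957, -0.0934, 0.0933]
ee_rot: [[-0.981, -0.095, 0.169], [-0.093, 0.996, 0.017], [-0.17, 0.001, -0.985]]
contact_force: [0.6, -0.9, 0.6]
grip_width: 0.701
grip_force: 0.0
```

Emit:
move_arm(
  commands=[
    {"slide": [0.075, 0, 0.428], "delta_rot": [0, 0, 0]},
    {"slide": [0.151, 0, 0.856], "delta_rot": [0, 0, 0]},
    {"slide": [0.151, 0, 0.856], "delta_rot": [0, 0, 0]},
    {"slide": [0.151, 0, 0.856], "delta_rot": [0, 0, 0]},
  ],
)

```text
time: 51.12
position: [0.4974, -0.0941, 0.0271]
ee_rot: [[-0.98, -0.094, 0.176], [-0.093, 0.996, 0.016], [-0.176, -0.001, -0.984]]
contact_force: [-0.5, -0.7, -0.2]
grip_width: 0.699
grip_force: 0.0
```

```bash
python3 side.py
python3 - <<'E'
from rim import *
P,im=shot('wrist','w18.png')
for c in((.5806,-.086),): print([(a,float(r)) for a,r,d in rim(P,im,c,.068,.057,-.01,.01,range(90,271,10))])
E
```

```text
[380.  226.8] [ 359  203   45   52 1670]
tub foot centre [ 0.5804 -0.0861] 0.0012
[]
```

Emit:
move_arm(
  commands=[
    {"slide": [-0.15, 0, 0.026], "delta_rot": [0, 0, 0]},
    {"slide": [-0.25, 0, 0.044], "delta_rot": [0, 0, 0]},
    {"slide": [-0.32, 0, 0.057], "delta_rot": [0, 0, 0]},
    {"slide": [-0.39, 0, 0.069], "delta_rot": [0, 0, 0]},
    {"slide": [-0.46, 0, 0.081], "delta_rot": [0, 0, 0]},
    {"slide": [-0.53, 0, 0.093], "delta_rot": [0, 0, 0]},
    {"slide": [-0.6, 0, 0.106], "delta_rot": [0, 0, 0]},
    {"slide": [-0.67, 0, 0.118], "delta_rot": [0, 0, 0]},
    {"slide": [-0.74, 0, 0.13], "delta_rot": [0, 0, 0]},
    {"slide": [-0.74, 0, 0.13], "delta_rot": [0, 0, 0]},
  ],
)

```text
time: 52.48
position: [0.5567, -0.088, 0.0257]
ee_rot: [[-0.98, -0.094, 0.175], [-0.093, 0.996, 0.016], [-0.176, -0.0, -0.984]]
contact_force: [0.3, 0.0, -0.3]
grip_width: 0.699
grip_force: 0.1
```

```bash
python3 side.py
```

```text
[394.6 221.3] [ 376  198   37   51 1087]
tub foot centre [ 0.6108 -0.0807] 0.0014
```

Emit:
move_arm(
  commands=[
    {"slide": [-0.07, 0, 0.012], "delta_rot": [0, 0, 0]},
    {"slide": [-0.14, 0, 0.025], "delta_rot": [0, 0, 0]},
    {"slide": [-0.21, 0, 0.037], "delta_rot": [0, 0, 0]},
    {"slide": [-0.28, 0, 0.049], "delta_rot": [0, 0, 0]},
    {"slide": [-0.33, 0, 0.058], "delta_rot": [0, 0, 0]},
    {"slide": [-0.33, 0, 0.058], "delta_rot": [0, 0, 0]},
  ],
)

```text
time: 53.28
position: [0.5832, -0.0855, 0.0257]
ee_rot: [[-0.98, -0.094, 0.175], [-0.093, 0.996, 0.016], [-0.175, -0.0, -0.984]]
contact_force: [-1.6, -0.2, -0.5]
grip_width: 0.699
grip_force: 0.4
```

Emit:
move_arm(
  commands=[
    {"slide": [-0.025, 0, 0.004], "delta_rot": [0, 0, 0]},
    {"slide": [-0.05, 0, 0.009], "delta_rot": [0, 0, 0]},
    {"slide": [-0.05, 0, 0.009], "delta_rot": [0, 0, 0]},
  ],
)

```text
time: 53.65
position: [0.5863, -0.0853, 0.0255]
ee_rot: [[-0.98, -0.094, 0.173], [-0.092, 0.996, 0.016], [-0.174, 0.0, -0.985]]
contact_force: [-3.4, 0.1, 1.2]
grip_width: 0.703
grip_force: 1.6
```

Emit:
move_arm(
  commands=[
    {"slide": [-0.025, 0, 0.004], "delta_rot": [0, 0, 0]},
    {"slide": [-0.05, 0, 0.009], "delta_rot": [0, 0, 0]},
    {"slide": [-0.05, 0, 0.009], "delta_rot": [0, 0, 0]},
  ],
)

```text
time: 54.02
position: [0.5909, -0.0849, 0.0255]
ee_rot: [[-0.98, -0.094, 0.174], [-0.093, 0.996, 0.016], [-0.175, -0.0, -0.985]]
contact_force: [-2.5, 0.3, 0.2]
grip_width: 0.702
grip_force: 1.0
```

```bash
python3 side.py
```

```text
[405.4 216.5] [386 193  37  50 970]
tub foot centre [ 0.6454 -0.0775] 0.0011
```

Emit:
move_arm(
  commands=[
    {"slide": [-0.025, 0, 0.004], "delta_rot": [0, 0, 0]},
    {"slide": [-0.05, 0, 0.009], "delta_rot": [0, 0, 0]},
    {"slide": [-0.05, 0, 0.009], "delta_rot": [0, 0, 0]},
  ],
)

```text
time: 54.45
position: [0.5947, -0.0845, 0.0255]
ee_rot: [[-0.98, -0.094, 0.174], [-0.093, 0.996, 0.016], [-0.174, -0.0, -0.985]]
contact_force: [-1.3, -0.8, 1.0]
grip_width: 0.706
grip_force: 1.3
```

Emit:
move_arm(
  commands=[
    {"slide": [-0.025, 0, 0.004], "delta_rot": [0, 0, 0]},
    {"slide": [-0.04, 0, 0.007], "delta_rot": [0, 0, 0]},
    {"slide": [-0.04, 0, 0.007], "delta_rot": [0, 0, 0]},
  ],
)

```text
time: 54.82
position: [0.5979, -0.0842, 0.0255]
ee_rot: [[-0.98, -0.094, 0.174], [-0.093, 0.996, 0.016], [-0.174, -0.0, -0.985]]
contact_force: [-2.5, -1.1, 1.5]
grip_width: 0.703
grip_force: 1.3
```

Emit:
move_arm(
  commands=[
    {"slide": [-0.025, 0, 0.004], "delta_rot": [0, 0, 0]},
    {"slide": [-0.04, 0, 0.007], "delta_rot": [0, 0, 0]},
    {"slide": [-0.04, 0, 0.007], "delta_rot": [0, 0, 0]},
  ],
)

```text
time: 55.2
position: [0.6001, -0.084, 0.0253]
ee_rot: [[-0.981, -0.094, 0.172], [-0.092, 0.996, 0.017], [-0.172, 0.0, -0.985]]
contact_force: [-6.2, -0.1, 3.4]
grip_width: 0.696
grip_force: 2.9
```

```bash
python3 side.py
python3 - <<'E'
from m import *
print(ctrl.get_obs()['contact_force'],ctrl.get_obs()['position'])
# knob position in scene and side views (mint knob top z~.092), lid plate hull in side view
P,im=shot('side','s3.png'); m=cv2.inRange(cv2.cvtColor(im,cv2.COLOR_BGR2HSV),(55,40,15),(95,255,255))
P2,im2=shot('scene','c3.png'); m2=cv2.inRange(cv2.cvtColor(im2,cv2.COLOR_BGR2HSV),(55,40,15),(95,255,255)); n,l,s,cc=cv2.connectedComponentsWithStats(m2)
for i in range(1,n):
    if s[i,4]>150: print('scene',cc[i].round(1),s[i], plane(P2,*cc[i],.07).round(3))
th=np.radians(5.4)
for o in((.6405,-.014),(.648,-.014)):
    w=np.array(o)+np.array([[np.cos(th),-np.sin(th)],[np.sin(th),np.cos(th)]])@[.054,0]
    print('stop mid top? side',np.round(proj(P,[*w,.022])),'scene',np.round(proj(P2,[*w,.022])))
E
```

```text
[407.5 216.1] [389 191  35  51 869]
tub foot centre [ 0.651  -0.0771] 0.001
[-5.46205684 -0.56691301  3.37869155] [ 0.60011734 -0.08398171  0.02531635]
scene [474.4 238.5] [467 230  16  18 189] [0.35  0.452 0.07 ]
scene [166.8 269.2] [ 139  243   58   58 2087] [ 0.672 -0.07   0.07 ]
stop mid top? side [393. 196.] scene [191. 303.]
stop mid top? side [395. 195.] scene [189. 307.]
```

Emit:
move_arm(
  commands=[
    {"slide": [-0.025, 0, 0.004], "delta_rot": [0, 0, 0]},
    {"slide": [-0.04, 0, 0.007], "delta_rot": [0, 0, 0]},
    {"slide": [-0.04, 0, 0.007], "delta_rot": [0, 0, 0]},
  ],
)

```text
time: 55.72
position: [0.6005, -0.084, 0.0248]
ee_rot: [[-0.982, -0.093, 0.167], [-0.092, 0.996, 0.017], [-0.168, 0.001, -0.986]]
contact_force: [-14.2, 0.6, 9.7]
grip_width: 0.706
grip_force: 7.5
```

Emit:
move_arm(
  commands=[
    {"slide": [0.1, 0, -0.018], "delta_rot": [0, 0, 0]},
    {"slide": [0.4, 0, -0.07], "delta_rot": [0, 0, 0]},
    {"slide": [0.74, 0, -0.13], "delta_rot": [0, 0, 0]},
    {"slide": [0.74, 0, -0.13], "delta_rot": [0, 0, 0]},
  ],
)

```text
time: 56.22
position: [0.5433, -0.0896, 0.0256]
ee_rot: [[-0.98, -0.093, 0.173], [-0.092, 0.996, 0.016], [-0.174, -0.0, -0.985]]
contact_force: [0.8, -0.5, -0.9]
grip_width: 0.701
grip_force: 0.0
```

Emit:
move_arm(
  commands=[
    {"slide": [-0.08, 0, -0.5], "delta_rot": [0, 0, 0]},
    {"slide": [-0.174, 0, -0.985], "delta_rot": [0, 0, 0]},
    {"slide": [-0.174, 0, -0.985], "delta_rot": [0, 0, 0]},
  ],
)

```text
time: 56.6
position: [0.5486, -0.0894, 0.109]
ee_rot: [[-0.979, -0.095, 0.182], [-0.093, 0.996, 0.015], [-0.183, -0.002, -0.983]]
contact_force: [0.6, -0.5, 0.2]
grip_width: 0.7
grip_force: 0.0
```

Emit:
move_arm(
  commands=[
    {"slide": [-0.08, 0, -0.5], "delta_rot": [0, 0, 0]},
    {"slide": [-0.174, 0, -0.985], "delta_rot": [0, 0.167, 0]},
    {"slide": [-0.174, 0, -0.985], "delta_rot": [0, 0.167, 0]},
  ],
  jaw=0.5,
)

```text
time: 56.98
position: [0.5482, -0.0885, 0.1877]
ee_rot: [[-0.995, -0.096, 0.004], [-0.096, 0.995, -0.001], [-0.004, -0.001, -1.0]]
contact_force: [-0.1, 0.4, -1.6]
grip_width: 0.5
grip_force: 0.0
```

Emit:
move_arm(
  commands=[
    {"slide": [0.5, 0.5, 0], "delta_rot": [0, 0, 0.09]},
    {"slide": [0.5, 0.8, 0], "delta_rot": [0, 0, 0.09]},
    {"slide": [0.5, 0.8, 0], "delta_rot": [0, 0, 0.09]},
    {"slide": [0.5, 0.8, 0], "delta_rot": [0, 0, 0.09]},
  ],
)

```text
time: 57.48
position: [0.4992, -0.0299, 0.1853]
ee_rot: [[-1.0, 0.0, 0.001], [0.0, 1.0, -0.001], [-0.001, -0.001, -1.0]]
contact_force: [-1.3, -0.3, 0.7]
grip_width: 0.501
grip_force: 0.0
```

```bash
python3 side.py; python3 lids.py w19.png .65 -.078 .4415 .096
python3 - <<'E'
from m import *
# mint: lid knob & plate in side & scene
P,im=shot('side','s4.png'); m=cv2.inRange(cv2.cvtColor(im,cv2.COLOR_BGR2HSV),(55,40,15),(95,255,255))
P2,im2=shot('scene','c4.png')
E
```

```text
[397.  215.8] [ 374  191   51   51 1895]
tub foot centre [ 0.6524 -0.0771] 0.0011
57.575 [ 0.49899407 -0.03042399  0.1853661 ] [-18.  21.  20. 114. -10.  46.  97.]
[0.65, -0.078] -> [ 0.6553 -0.0804  0.0572] 23 median resid 0.0007
[0.4415, 0.096] -> [0.4413 0.0953 0.0562] 26 median resid 0.0003
```

Emit:
move_arm(
  commands=[
    {"slide": [0.36, 0.78, 0], "delta_rot": [0, 0, 0]},
    {"slide": [0.36, 0.78, 0], "delta_rot": [0, 0, 0]},
    {"slide": [0.36, 0.78, 0], "delta_rot": [0, 0, 0]},
  ],
)

```text
time: 58.05
position: [0.4698, 0.033, 0.1856]
ee_rot: [[-1.0, -0.001, 0.0], [-0.001, 1.0, -0.0], [-0.0, -0.0, -1.0]]
contact_force: [0.3, -0.2, 0.3]
grip_width: 0.494
grip_force: 0.0
```

Emit:
move_arm(
  commands=[
    {"slide": [0.36, 0.78, 0], "delta_rot": [0, 0, 0]},
    {"slide": [0.36, 0.78, 0.4], "delta_rot": [0, 0, 0]},
    {"slide": [0.36, 0.78, 0.8], "delta_rot": [0, 0, 0]},
    {"slide": [0.36, 0.78, 0.8], "delta_rot": [0, 0, 0]},
    {"slide": [0.36, 0.78, 0.8], "delta_rot": [0, 0, 0]},
  ],
)

```text
time: 58.68
position: [0.442, 0.0946, 0.1223]
ee_rot: [[-1.0, 0.002, 0.001], [0.002, 1.0, -0.0], [-0.001, -0.0, -1.0]]
contact_force: [-0.9, -0.8, 1.4]
grip_width: 0.499
grip_force: 0.0
```

```bash
python3 lids.py w20.png .65 -.078 .4415 .0957
```

```text
58.725 [0.44214497 0.09488593 0.12258506] [-31.  23.  16. 123. -11.  35.  82.]
few
[0.4415, 0.0957] -> [0.4415 0.0965 0.0566] 51 median resid 0.0013
```

Emit:
move_arm(
  commands=[
    {"slide": [0, 0.01, 0.25], "delta_rot": [0, 0, 0]},
    {"slide": [0, 0.01, 0.49], "delta_rot": [0, 0, 0]},
    {"slide": [0, 0.01, 0.49], "delta_rot": [0, 0, 0]},
    {"slide": [0, 0.01, 0.49], "delta_rot": [0, 0, 0]},
  ],
)

```text
time: 59.22
position: [0.4417, 0.0963, 0.0834]
ee_rot: [[-1.0, 0.001, 0.002], [0.001, 1.0, 0.001], [-0.002, 0.001, -1.0]]
contact_force: [0.5, 0.6, 0.4]
grip_width: 0.495
grip_force: 0.0
```

Emit:
move_arm(
  commands=[
    {"slide": [0, 0, 0], "delta_rot": [0, 0, 0]},
    {"slide": [0, 0, 0], "delta_rot": [0, 0, 0]},
    {"slide": [0, 0, 0], "delta_rot": [0, 0, 0]},
    {"slide": [0, 0, 0], "delta_rot": [0, 0, 0]},
    {"slide": [0, 0, 0], "delta_rot": [0, 0, 0]},
    {"slide": [0, 0, 0], "delta_rot": [0, 0, 0]},
  ],
  jaw=0,
  newtons=80,
)

```text
time: 59.98
position: [0.4416, 0.0964, 0.0835]
ee_rot: [[-1.0, 0.0, 0.001], [0.0, 1.0, 0.001], [-0.001, 0.001, -1.0]]
contact_force: [-1.9, -0.6, 11.1]
grip_width: 0.224
grip_force: 77.9
```

Emit:
move_arm(
  commands=[
    {"slide": [0, 0, -0.015], "delta_rot": [0, 0, 0]},
    {"slide": [0, 0, -0.025], "delta_rot": [0, 0, 0]},
    {"slide": [0, 0, -0.025], "delta_rot": [0, 0, 0]},
  ],
)

```text
time: 60.35
position: [0.4408, 0.0964, 0.0843]
ee_rot: [[-1.0, 0.0, 0.0], [0.0, 1.0, 0.0], [-0.0, 0.0, -1.0]]
contact_force: [0.9, -0.9, -0.9]
grip_width: 0.217
grip_force: 78.2
```

Emit:
move_arm(
  commands=[
    {"slide": [-0.07, -0.08, 0], "delta_rot": [0, 0, 0]},
    {"slide": [-0.15, -0.16, 0], "delta_rot": [0, 0, 0]},
    {"slide": [-0.22, -0.23, 0], "delta_rot": [0, 0, 0]},
    {"slide": [-0.3, -0.31, 0], "delta_rot": [0, 0, 0]},
    {"slide": [-0.37, -0.39, 0], "delta_rot": [0, 0, 0]},
    {"slide": [-0.45, -0.47, 0], "delta_rot": [0, 0, 0]},
    {"slide": [-0.52, -0.54, 0], "delta_rot": [0, 0, 0]},
    {"slide": [-0.6, -0.62, 0], "delta_rot": [0, 0, 0]},
    {"slide": [-0.67, -0.7, 0], "delta_rot": [0, 0, 0]},
    {"slide": [-0.72, -0.75, 0], "delta_rot": [0, 0, 0]},
    {"slide": [-0.72, -0.75, 0], "delta_rot": [0, 0, 0]},
  ],
)

```text
time: 61.72
position: [0.499, 0.0357, 0.0844]
ee_rot: [[-1.0, 0.001, 0.001], [0.001, 1.0, -0.0], [-0.001, -0.0, -1.0]]
contact_force: [-0.4, -1.1, -0.2]
grip_width: 0.221
grip_force: 78.5
```

```bash
cat > white.py <<'E'
from rim import *
import sys
# white plate from wrist: rim arc, lid raised ~1.5 mm; only near-side arc free of the fingers
P,im=shot('wrist','wh.png'); o=ctrl.get_obs(); p=o['position']; print(o['time'],p.round(4),o['contact_force'].round(1),round(o['grip_width'],3))
c=(p[0]-.001,p[1]+.001); q=rim(P,im,c,.069,.057,-.009,.009,range(100,261,5))
print([(a,float(r)) for a,r,d in q if d>8])
E
python3 white.py
python3 - <<'E'
from m import *
# tub foot: shadow/dark-wall in side view, rays at lower outline
P,im=shot('side','s5.png'); g=cv2.GaussianBlur(cv2.cvtColor(im,cv2.COLOR_BGR2GRAY),(3,3),0).astype(float); Q=[]
u0,v0=proj(P,[.497,.0387,.0]); print(u0,v0)
for u in range(int(u0)-14,int(u0)+15,4):
    col=g[int(v0):int(v0)+40,u]; d=np.diff(col); print(u,int(v0)+int(d.argmax()),int(d.max()),plane(P,u,int(v0)+d.argmax()+.5,0)[:2].round(4))
E
```

```text
61.775 [0.4989 0.036  0.0844] [-0.4 -0.  -1.2] 0.222
[(100, 58.8), (105, 59.4), (110, 63.0), (125, 55.2), (135, 55.2), (140, 55.2), (145, 55.2), (150, 55.2), (155, 55.2), (160, 55.2), (165, 55.8), (170, 55.2), (175, 61.2), (180, 55.8), (185, 55.8), (190, 60.0), (195, 58.8), (200, 55.8), (205, 55.8), (210, 56.4), (215, 55.8), (220, 56.4), (225, 55.8), (230, 55.8), (235, 55.8)]
318.5523531209967 213.59858880094677
304 224 32 [0.4453 0.0232]
308 227 41 [0.4498 0.0101]
312 229 40 [ 4.558e-01 -1.000e-04]
316 229 38 [ 0.465  -0.0046]
320 230 38 [ 0.4725 -0.0118]
324 229 44 [ 0.4832 -0.0135]
328 228 43 [ 0.494  -0.0152]
332 226 39 [ 0.5065 -0.0141]
```

Emit:
move_arm(
  commands=[
    {"slide": [-0.1, 0.01, 0], "delta_rot": [0, 0, 0]},
    {"slide": [-0.2, 0.02, 0], "delta_rot": [0, 0, 0]},
    {"slide": [-0.3, 0.03, 0], "delta_rot": [0, 0, 0]},
    {"slide": [-0.4, 0.04, 0], "delta_rot": [0, 0, 0]},
    {"slide": [-0.5, 0.05, 0], "delta_rot": [0, 0, 0]},
    {"slide": [-0.6, 0.06, 0], "delta_rot": [0, 0, 0]},
    {"slide": [-0.7, 0.07, 0], "delta_rot": [0, 0, 0]},
    {"slide": [-0.8, 0.08, 0], "delta_rot": [0, 0, 0]},
    {"slide": [-0.9, 0.09, 0], "delta_rot": [0, 0, 0]},
    {"slide": [-1, 0.095, 0], "delta_rot": [0, 0, 0]},
    {"slide": [-1, 0.095, 0], "delta_rot": [0, 0, 0]},
  ],
)

```text
time: 63.2
position: [0.5796, 0.044, 0.0845]
ee_rot: [[-1.0, 0.0, 0.002], [0.0, 1.0, 0.0], [-0.002, 0.0, -1.0]]
contact_force: [0.2, 0.4, -0.5]
grip_width: 0.222
grip_force: 78.6
```

```bash
python3 white.py
```

```text
63.25 [0.5792 0.0439 0.0845] [-0.6  0.7 -0.9] 0.222
[(100, 58.8), (105, 60.0), (110, 61.8), (115, 65.4), (120, 55.2), (125, 55.8), (130, 55.2), (135, 55.2), (140, 55.2), (145, 55.2), (150, 55.2), (155, 55.2), (160, 55.2), (165, 55.2), (170, 55.2), (175, 55.8), (180, 61.2), (185, 61.2), (190, 55.2), (195, 55.2), (200, 59.4), (205, 58.2), (210, 57.0), (215, 56.4), (220, 55.2), (225, 56.4), (230, 56.4), (235, 55.2), (240, 55.8)]
```

Emit:
move_arm(
  commands=[
    {"slide": [0.03, 0, 0], "delta_rot": [0, 0, 0]},
    {"slide": [0.03, 0, 0.015], "delta_rot": [0, 0, 0]},
    {"slide": [0.03, 0, 0.015], "delta_rot": [0, 0, 0]},
  ],
)

```text
time: 63.62
position: [0.5757, 0.0439, 0.0836]
ee_rot: [[-1.0, 0.0, -0.0], [0.0, 1.0, 0.0], [0.0, 0.0, -1.0]]
contact_force: [-3.5, -0.2, 5.0]
grip_width: 0.22
grip_force: 79.5
```

Emit:
move_arm(
  commands=[
    {"slide": [0, 0, 0], "delta_rot": [0, 0, 0]},
    {"slide": [0, 0, 0], "delta_rot": [0, 0, 0]},
    {"slide": [0, 0, 0], "delta_rot": [0, 0, 0]},
    {"slide": [0, 0, 0], "delta_rot": [0, 0, 0]},
    {"slide": [0, 0, -0.4], "delta_rot": [0, 0, 0]},
    {"slide": [0, 0, -1], "delta_rot": [0, 0, 0]},
    {"slide": [0, 0, -1], "delta_rot": [0, 0, 0]},
  ],
  jaw=0.5,
)

```text
time: 64.5
position: [0.5788, 0.044, 0.1667]
ee_rot: [[-1.0, 0.0, 0.007], [0.0, 1.0, 0.001], [-0.007, 0.001, -1.0]]
contact_force: [0.8, -0.0, -0.3]
grip_width: 0.503
grip_force: 0.0
```

Emit:
move_arm(
  commands=[
    {"slide": [0.5, -0.03, 0], "delta_rot": [0, 0, -0.09]},
    {"slide": [1, -0.06, 0], "delta_rot": [0, 0, -0.09]},
    {"slide": [1, -0.06, 0], "delta_rot": [0, 0, -0.09]},
    {"slide": [1, -0.06, 0], "delta_rot": [0, 0, -0.09]},
  ],
  jaw=0.7,
)

```text
time: 65.0
position: [0.4966, 0.0393, 0.163]
ee_rot: [[-0.996, -0.094, 0.001], [-0.094, 0.996, 0.0], [-0.001, -0.0, -1.0]]
contact_force: [0.3, -0.4, 0.4]
grip_width: 0.699
grip_force: 0.0
```

Emit:
move_arm(
  commands=[
    {"slide": [0.1, 0, 0], "delta_rot": [0, -0.167, 0]},
    {"slide": [0.1, 0, 0], "delta_rot": [0, -0.167, 0]},
    {"slide": [0.1, 0, 0], "delta_rot": [0, -0.167, 0]},
  ],
)

```text
time: 65.38
position: [0.4894, 0.0386, 0.1635]
ee_rot: [[-0.98, -0.094, 0.173], [-0.093, 0.996, 0.016], [-0.174, 0.0, -0.985]]
contact_force: [0.9, 0.3, 0.3]
grip_width: 0.704
grip_force: 0.0
```

Run:
```python
from rim import *
P,im=shot('wrist','w21.png'); print(ctrl.get_obs()['position'])
print([(a,float(r)) for a,r,d in rim(P,im,(.577,.045),.068,.057,-.012,.012,range(0,360,10)) if d>8])
```

```text
[0.49004346 0.03872548 0.16368521]
[(0, 54.0), (10, 54.0), (20, 54.6), (30, 55.2), (40, 54.6), (50, 65.4), (60, 57.6), (70, 55.2), (80, 60.0), (90, 56.4), (100, 55.2), (110, 56.4), (120, 60.0), (130, 61.8), (140, 57.6), (150, 57.6), (160, 58.2), (170, 58.2), (180, 58.2), (190, 58.2), (200, 58.8), (210, 58.2), (220, 58.2), (230, 57.6), (240, 57.0), (250, 55.2), (260, 51.6), (270, 50.4), (280, 50.4), (290, 54.0), (300, 61.8), (310, 55.2), (320, 61.8), (330, 55.8), (340, 55.2), (350, 54.6)]
```

Emit:
move_arm(
  commands=[
    {"slide": [0.075, 0, 0.425], "delta_rot": [0, 0, 0]},
    {"slide": [0.15, 0, 0.85], "delta_rot": [0, 0, 0]},
    {"slide": [0.15, 0, 0.85], "delta_rot": [0, 0, 0]},
  ],
)

```text
time: 65.8
position: [0.4879, 0.0383, 0.0923]
ee_rot: [[-0.981, -0.094, 0.169], [-0.093, 0.996, 0.016], [-0.17, -0.0, -0.985]]
contact_force: [0.0, 0.2, 0.3]
grip_width: 0.701
grip_force: 0.0
```

Emit:
move_arm(
  commands=[
    {"slide": [0.075, 0, 0.425], "delta_rot": [0, 0, 0]},
    {"slide": [0.15, 0, 0.85], "delta_rot": [0, 0, 0]},
    {"slide": [0.15, 0, 0.85], "delta_rot": [0, 0, 0]},
    {"slide": [0.15, 0, 0.85], "delta_rot": [0, 0, 0]},
  ],
)

```text
time: 66.3
position: [0.4895, 0.0389, 0.0255]
ee_rot: [[-0.98, -0.094, 0.174], [-0.093, 0.996, 0.017], [-0.175, 0.001, -0.985]]
contact_force: [0.8, -0.0, 0.7]
grip_width: 0.694
grip_force: 0.0
```

Emit:
move_arm(
  commands=[
    {"slide": [-0.15, 0, 0.026], "delta_rot": [0, 0, 0]},
    {"slide": [-0.25, 0, 0.044], "delta_rot": [0, 0, 0]},
    {"slide": [-0.32, 0, 0.057], "delta_rot": [0, 0, 0]},
    {"slide": [-0.39, 0, 0.069], "delta_rot": [0, 0, 0]},
    {"slide": [-0.46, 0, 0.081], "delta_rot": [0, 0, 0]},
    {"slide": [-0.53, 0, 0.093], "delta_rot": [0, 0, 0]},
    {"slide": [-0.6, 0, 0.106], "delta_rot": [0, 0, 0]},
    {"slide": [-0.67, 0, 0.118], "delta_rot": [0, 0, 0]},
    {"slide": [-0.74, 0, 0.13], "delta_rot": [0, 0, 0]},
    {"slide": [-0.74, 0, 0.13], "delta_rot": [0, 0, 0]},
  ],
)

```text
time: 67.55
position: [0.5491, 0.0444, 0.0252]
ee_rot: [[-0.98, -0.095, 0.175], [-0.093, 0.996, 0.016], [-0.176, -0.0, -0.984]]
contact_force: [0.0, 1.7, 0.3]
grip_width: 0.698
grip_force: 0.1
```

Emit:
move_arm(
  commands=[
    {"slide": [-0.07, 0, 0.012], "delta_rot": [0, 0, 0]},
    {"slide": [-0.14, 0, 0.025], "delta_rot": [0, 0, 0]},
    {"slide": [-0.21, 0, 0.037], "delta_rot": [0, 0, 0]},
    {"slide": [-0.28, 0, 0.049], "delta_rot": [0, 0, 0]},
    {"slide": [-0.33, 0, 0.058], "delta_rot": [0, 0, 0]},
    {"slide": [-0.33, 0, 0.058], "delta_rot": [0, 0, 0]},
  ],
)

```text
time: 68.3
position: [0.5755, 0.0466, 0.0252]
ee_rot: [[-0.98, -0.094, 0.175], [-0.093, 0.996, 0.016], [-0.175, -0.0, -0.985]]
contact_force: [-1.0, -1.0, -0.7]
grip_width: 0.697
grip_force: 0.2
```

Emit:
move_arm(
  commands=[
    {"slide": [-0.03, 0, 0.005], "delta_rot": [0, 0, 0]},
    {"slide": [-0.06, 0, 0.01], "delta_rot": [0, 0, 0]},
    {"slide": [-0.06, 0, 0.01], "delta_rot": [0, 0, 0]},
  ],
)

```text
time: 68.68
position: [0.5796, 0.047, 0.0251]
ee_rot: [[-0.98, -0.094, 0.173], [-0.093, 0.996, 0.016], [-0.174, -0.0, -0.985]]
contact_force: [-1.4, -0.3, 0.4]
grip_width: 0.697
grip_force: 0.9
```

Expected stop near x = 0.588.

Emit:
move_arm(
  commands=[
    {"slide": [-0.03, 0, 0.005], "delta_rot": [0, 0, 0]},
    {"slide": [-0.07, 0, 0.012], "delta_rot": [0, 0, 0]},
    {"slide": [-0.07, 0, 0.012], "delta_rot": [0, 0, 0]},
  ],
)

```text
time: 69.05
position: [0.5858, 0.0476, 0.0253]
ee_rot: [[-0.98, -0.094, 0.174], [-0.093, 0.996, 0.016], [-0.175, -0.0, -0.985]]
contact_force: [-0.6, 0.5, -0.9]
grip_width: 0.703
grip_force: 0.4
```

Emit:
move_arm(
  commands=[
    {"slide": [-0.025, 0, 0.004], "delta_rot": [0, 0, 0]},
    {"slide": [-0.05, 0, 0.009], "delta_rot": [0, 0, 0]},
    {"slide": [-0.05, 0, 0.009], "delta_rot": [0, 0, 0]},
  ],
)

```text
time: 69.42
position: [0.5871, 0.0478, 0.0246]
ee_rot: [[-0.981, -0.094, 0.169], [-0.092, 0.996, 0.017], [-0.17, 0.001, -0.985]]
contact_force: [-7.8, -1.3, 5.4]
grip_width: 0.703
grip_force: 4.2
```

Emit:
move_arm(
  commands=[
    {"slide": [-0.03, 0, 0.005], "delta_rot": [0, 0, 0]},
    {"slide": [-0.03, 0, 0.005], "delta_rot": [0, 0, 0]},
  ],
)

```text
time: 69.68
position: [0.5874, 0.0478, 0.0242]
ee_rot: [[-0.982, -0.094, 0.165], [-0.092, 0.996, 0.017], [-0.166, 0.001, -0.986]]
contact_force: [-13.8, -0.2, 10.9]
grip_width: 0.701
grip_force: 7.8
```

Emit:
move_arm(
  commands=[
    {"slide": [0.1, 0, -0.018], "delta_rot": [0, 0, 0]},
    {"slide": [0.4, 0, -0.07], "delta_rot": [0, 0, 0]},
    {"slide": [0.74, 0, -0.13], "delta_rot": [0, 0, 0]},
    {"slide": [0.74, 0, -0.13], "delta_rot": [0, 0, 0]},
  ],
)

```text
time: 70.18
position: [0.5306, 0.0422, 0.0252]
ee_rot: [[-0.981, -0.093, 0.173], [-0.092, 0.996, 0.016], [-0.174, 0.0, -0.985]]
contact_force: [0.8, 0.5, -0.2]
grip_width: 0.706
grip_force: 0.0
```

Emit:
move_arm(
  commands=[
    {"slide": [-0.08, 0, -0.5], "delta_rot": [0, 0, 0]},
    {"slide": [-0.174, 0, -0.985], "delta_rot": [0, 0, 0]},
    {"slide": [-0.174, 0, -0.985], "delta_rot": [0, 0, 0]},
  ],
)

```text
time: 70.55
position: [0.5356, 0.043, 0.1083]
ee_rot: [[-0.979, -0.094, 0.181], [-0.093, 0.996, 0.017], [-0.182, 0.0, -0.983]]
contact_force: [0.9, 0.0, -0.4]
grip_width: 0.698
grip_force: 0.0
```

Emit:
move_arm(
  commands=[
    {"slide": [-0.08, 0, -0.5], "delta_rot": [0, 0, 0]},
    {"slide": [-0.174, 0, -0.985], "delta_rot": [0, 0.167, 0]},
    {"slide": [-0.174, 0, -0.985], "delta_rot": [0, 0.167, 0]},
  ],
)

```text
time: 70.92
position: [0.5352, 0.0431, 0.1872]
ee_rot: [[-0.995, -0.095, 0.004], [-0.095, 0.995, -0.0], [-0.004, -0.001, -1.0]]
contact_force: [0.3, -0.5, -0.5]
grip_width: 0.7
grip_force: 0.0
```

Emit:
move_arm(
  commands=[
    {"slide": [0.7, -0.6, -0.4], "delta_rot": [0, 0, 0]},
    {"slide": [0.9, -0.6, -0.4], "delta_rot": [0, 0, 0]},
    {"slide": [0.9, -0.6, -0.4], "delta_rot": [0, 0, 0]},
    {"slide": [0.9, -0.6, -0.4], "delta_rot": [0, 0, 0]},
  ],
  jaw=1,
)

```text
time: 71.42
position: [0.4657, -0.0113, 0.217]
ee_rot: [[-0.995, -0.095, 0.001], [-0.095, 0.995, 0.0], [-0.001, -0.0, -1.0]]
contact_force: [-0.1, 0.0, 0.2]
grip_width: 0.999
grip_force: 0.0
```

```bash
python3 side.py
python3 - <<'E'
from rim import *
P,im=shot('wrist','w22.png'); print(ctrl.get_obs()['position'])
# side+scene: mint & white lid rims at plate height
for nm in('side','scene'):
    P,im=shot(nm,nm+'9.png')
    for c in((.655,-.079),(.643,.0525)):
        q=[(a,r) for a,r,d in rim(P,im,c,.068,.057,-.010,.010,range(0,360,8)) if d>8]
        Q=np.array([[c[0]+r*1e-3*np.cos(np.radians(a)),c[1]+r*1e-3*np.sin(np.radians(a))] for a,r in q])
        s=least_squares(lambda p:np.hypot(Q[:,0]-p[0],Q[:,1]-p[1])-.057,c,loss='soft_l1',f_scale=.001); print(nm,c,s.x.round(4),len(Q),np.median(abs(s.fun)).round(4))
    # knob tops (z .092): mint
    for k,lo,hi in(('orange',(8,150,120),(18,255,255)),): print(k,[ (c.round(1),a,plane(P,*c,.034).round(3)) for c,a,s in blobs(im,lo,hi,30)][:4])
E
```

```text
[397.  215.8] [ 374  191   51   51 1899]
tub foot centre [ 0.6522 -0.0771] 0.0012
[ 0.46556134 -0.01135738  0.21682671]
side (0.655, -0.079) [ 0.6548 -0.08  ] 25 0.0007
side (0.643, 0.0525) [0.6413 0.0534] 29 0.0024
orange [(array([279.9,  47.4]), np.int32(2189), array([0.761, 0.809, 0.034])), (array([471.8, 135.5]), np.int32(16263), array([1.047, 0.08 , 0.034])), (array([129.5,  71.4]), np.int32(111), array([0.204, 0.889, 0.034])), (array([374.9,  83.8]), np.int32(45), array([0.946, 0.44 , 0.034]))]Traceback (most recent call last):
  File "<stdin>", line 9, in <module>
    return func(*args, **kwargs)
    vector_fun = VectorFunction(
        fun_wrapped,
    ...<6 lines>...
        workers=workers
    )
    self._update_fun()
    ~~~~~~~~~~~~~~~~^^
    self.f = self.fun_wrapped(xp_copy(self.x))
             ~~~~~~~~~~~~~~~~^^^^^^^^^^^^^^^^^
    return np.atleast_1d(self.fun(x))
                         ~~~~~~~~^^^
    return self.f(x, *self.args, **self.kwargs)
           ~~~~~~^^^^^^^^^^^^^^^^^^^^^^^^^^^^^^
  File "<stdin>", line 9, in <lambda>
IndexError: too many indices for array: array is 1-dimensional, but 2 were indexed
```

Emit:
move_arm(
  commands=[
    {"slide": [0, -0.9, 0], "delta_rot": [0, 0, 0]},
    {"slide": [0, -0.9, 0], "delta_rot": [0, 0, 0]},
    {"slide": [0, -0.9, 0], "delta_rot": [0, 0, 0]},
    {"slide": [0, -0.9, 0], "delta_rot": [0, 0, 0]},
  ],
)

```text
time: 72.12
position: [0.4714, -0.0823, 0.2168]
ee_rot: [[-0.995, -0.096, -0.001], [-0.096, 0.995, 0.001], [0.001, 0.001, -1.0]]
contact_force: [-1.2, -0.2, -0.5]
grip_width: 1.0
grip_force: 0.0
```

Run:
```python
from rim import *
P,im=shot('wrist','w23.png'); print(ctrl.get_obs()['position'])
for z in(.068,):
    for c in((.643,.0525),):
        q=[(a,float(r),d) for a,r,d in rim(P,im,c,z,.057,-.010,.010,range(0,360,10))]; print(q)
P2,_=shot('scene'); P3,im3=shot('side')
print([(c.round(1),a,plane(P3,*c,.034).round(3)) for c,a,s in blobs(im3,(8,150,120),(18,255,255),15) if 280<c[0]<300 and 135<c[1]<160])
```

```text
[ 0.47139012 -0.08228616  0.21688075]
[(160, 50.0, 14), (170, 63.2, 7), (200, 47.0, 6), (210, 57.8, 23), (220, 57.2, 20), (230, 56.6, 21), (240, 56.0, 22), (250, 54.8, 23), (260, 54.8, 26), (270, 54.2, 31), (280, 53.6, 27), (290, 52.4, 25), (300, 53.0, 21), (310, 47.0, 19)]
[(array([292. , 147.1]), np.int32(40), array([0.537, 0.27 , 0.034]))]
```

```bash
python3 -c "
from rig import ctrl
print(ctrl.hand_in())"
```

```text
the job is handed in; nothing more can be done
None
```

I handed the job in at about 72 s: both cucumber chunks are in the mint tub, both crab sticks in the white tub, and each tub has its own lid and was pushed against the back stop. The grip slipped once and I redid that drag. The carrot is still on the board; the wallet and shaker were not rechecked at the end. No verdict came back, and the white lid's final fit was measured less closely than the mint's.

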